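# Reassemble the washed pill dispenser

### The job

Put the washed pill dispenser back together: thread the small glide ring, then the compartment carousel, then the dose ring with its raised collar up, down the spindle of the base, each fully home before the next. Then set the clear cover over them and press it straight down until the hooks on both sides have clicked over its flange, leave everything released, and do not disturb the other things on the sill.

Things in the scene. Friction and masses are not known exactly. Their poses are not given: they have to be found in the camera images.
- spindle_foot (a point): Point where the spindle stands on the flat deck of the dispenser base, 20 mm above the sill; z up along the spindle, y towards the left snap hook. The white base is fixed: a disc 168 mm across, 20 mm high, with a console 16 mm high, 86 mm wide, at its -x side (out to 107 mm). Round the deck a wall 18 mm high, 135 mm inside, flared at its mouth, locates the cover's flange.
- spindle_tip (a point): Top of the spindle on its axis, 47 mm above spindle_foot. The spindle is a plain round upright post 18 mm in diameter; its last 7 mm taper to 9 mm.
- glide_mid (a point): Centre, half-way up, of the glide ring: plain blue plastic ring, 44 mm outside, 22 mm bore, 8 mm high, lying flat (z up). It is the lowest of the three rings: home, it lies flat on the deck, its centre 4 mm above spindle_foot.
- carousel_mid (a point): Axis point half-way up (13 mm) of the compartment carousel: blue plastic round tray 94 mm across with 14 open compartments 15 mm high round a hub 34 mm outside, 22 mm bore, 26 mm high (its top 11 mm stand clear above the compartments: grip there). Stands upright, z up. Home, it sits on the glide ring, this point 21 mm above spindle_foot.
- dose_mid (a point): Axis point half-way up (8.5 mm) of the dose ring: blue plastic disc 90 mm across, 4 mm thick, one 30 degree window, with a raised collar 48 mm outside, top 17 mm above the underside (grip it). The collar's top 5 mm have a 22 mm bore; below it a recess 40 mm wide takes the carousel's hub. Lies collar up, z up. Home, it rests on the hub, this point 30.5 mm above spindle_foot.
- cover_mid (a point): Axis point half-way up (34.5 mm) of the clear plastic cover: an upside-down cup 114 mm across (108 inside), 53 mm high, with a flange 130 mm across, 5 mm thick round its foot and a knob on top. Stands flange down, z up. Home, the flange lies on the deck under both hooks, this point 34.5 mm above spindle_foot.
- cover_knob (a point): Centre of the top of the cover's white knob (round, 28 mm across, 16 mm high), 69 mm above the cover's underside. Set over the rings, the cover first rests on the sloping hooks with its flange about 17 mm above the deck; a push of about 8 to 15 N straight down on the knob springs them aside.
- hook_left (a joint): Sprung snap hook at y = +72 mm of spindle_foot: tab 38 mm wide, top 27 mm above the deck, its inner face sloping in from 70 mm to a nose 61 mm from the axis, whose flat underside is 7 mm above the deck. Value: rad bent outward, 0 at rest, about 0.2 while the flange passes, 0 again when it has clicked over the flange.
- hook_right (a joint): The same hook at y = -72 mm of spindle_foot: rad bent outward, 0 at rest and when clicked over the flange.
- amber_bottle: Bystander: amber glass bottle with a white cap, 44 mm across, 85 mm high, standing; origin at the centre of its underside.
- pill_organiser: Bystander: blue plastic seven-day pill organiser, 36 (x) x 160 (y) x 24 mm high; origin at the centre of its underside.
- tweezers: Bystander: steel tweezers lying flat, about 125 mm long along their x axis, 12 mm wide, 7 mm high; origin near the middle, on the sill.
- splint: Bystander: yellow hard silicone finger splint, a trough 83 mm long (x), 25 mm wide, 19 mm high; origin at the centre of its underside.
- kidney_dish: Bystander: stainless steel kidney dish, about 250 mm long (along its y axis), 110 mm wide and 45 mm high; its x axis points to the hollow side; origin on the underside, on the middle of its centre line.
- tumbler: Bystander: drinking glass, 68 mm across, 95 mm high; origin at the centre of its underside.
Mind the look-alikes: they are no part of the job. Leave any red look-alike of the part that bears dose_mid alone.

How it is judged (in metres and radians):
On the way, in this order (a step that is already met when the one before it is completed fails the run):
1. the glide ring lies home on the deck, round the spindle (horizontal distance between glide_mid and spindle_foot below 0.005 m and z of glide_mid in the frame of spindle_foot below 0.006 m), for 0.2 s.
2. the carousel is home on the glide ring (horizontal distance between carousel_mid and spindle_foot below 0.005 m and z of carousel_mid in the frame of spindle_foot between 0.019 and 0.023 m), for 0.2 s.
3. the dose ring is home on the carousel (horizontal distance between dose_mid and spindle_foot below 0.005 m and z of dose_mid in the frame of spindle_foot between 0.0285 and 0.0325 m), for 0.2 s.
4. the cover is pressed home and both hooks have clicked back over its flange (horizontal distance between cover_mid and spindle_foot below 0.006 m and z of cover_mid in the frame of spindle_foot below 0.0365 m and value of joint each of hook_left, hook_right below 0.05 rad), for 0.2 s.
At the end, for the whole second after the job is handed in: Round the spindle lie, deck upward, glide ring, carousel, dose ring: each within 2 mm of home height, 5 mm of the axis, level to 0.08 rad; the cover within 2 mm of home height, 6 mm of the axis, level to 0.05 rad, both hooks within 0.05 rad of rest over its flange; bystanders in place; all released (all of step 1 and all of step 2 and all of step 3 and all of step 4 and angle between each of glide_mid, carousel_mid, dose_mid's own z axis and vertical below 0.08 rad and angle between cover_mid's own z axis and vertical below 0.05 rad); the robot touches nothing.
It fails at once if a bystander (bottle, organiser, tweezers, splint, kidney dish or tumbler) is moved by more than 25 mm or knocked over (distance of any of amber_bottle, pill_organiser, tweezers, splint, kidney_dish, tumbler from where it was at the start of the episode above 0.025 m or angle between any of amber_bottle, tumbler's own z axis and vertical above 0.5 rad).
It also fails if it takes over 72 s, if anything falls off the work surface, if the arm or the gripper's body presses on something with over 40 N, if the wrist force passes 120 N, or if a joint passes its speed limit or range.

### The arm

A 6-joint arm with a two-finger parallel gripper is mounted at the origin on the work surface. World frame = base frame: x ahead of the robot, y to its left, z up, the work surface at z = 0. Lengths are in mm, angles in degrees, forces in N, time in s.
With the tool pointing down it reaches from about 300 to 850 mm from the base axis. Payload 4.2 kg.
Tool frame: the origin (TCP) lies on the centre line of the jaws, within the pads' length; the fingertips stand env.nose_length ahead of it and the grasp point (between the pads) lies 2 mm behind it (env.nose_length is the distance from the TCP to the fingertips, in mm); z points along the fingers, y is the direction in which the jaws open and shut (so a half turn about z gives the same grasp; the last joint's range is limited). The gripper opens to 91 mm and grips with 3 to 60 N. Pads are 32 mm wide; open, the fingers measure 118 mm over their backs; the gripper's body (76 mm by 178 mm) begins 60 mm behind the grasp point.
Start: joints at [73.281, 18.312, 89.639, -0, 72.044, -1.146], TCP at [154.369, 553.906, 230.976] pointing down, gripper open.
Joint ranges: [-177.97, 177.97], [-48.28, 115.42], [12.27, 149.76], [-77.06, 257.06], [2.81, 150.46], [-146.56, 146.56]. Speed limits (degrees/s): [147.25, 147.25, 180, 180, 180, 180].

### API

Orientations are given as [roll, pitch, yaw] about the fixed x, y, z axes, in that order (R = Rz(yaw) Ry(pitch) Rx(roll)).
In Python, from workcell import env gives the robot as it stands. The module is installed in compiled form; this text tells all that it offers.
- The arm moves only by the tool jog_arm, never from a script. Its argument "deltas" is a list that holds one entry, the list of rows, each a list of 5 numbers: the shift along the tool's x, y, z in m, then the turn about the tool's z in degrees, then the finger opening in m, from 0 to 0.0912. A call has 1 to 20 rows; each row is the pose to reach, as a shift and turn from the pose commanded when the call began, along the tool's axes at that moment; what a row does not reach only later rows make up. A row lasts 1/12 s, in which the tool goes at most 41.7 mm and 7.16 degrees, less where a joint would pass 70% of its speed; a pose out of reach is approached as far as the arm can. A call with a gripper value outside its range is refused whole. The fingers move at their own pace and stop on an object; "grip_force" is the grip in N (left out, the last holds). Time passes only in rows, so rows that repeat a pose let the fingers close. It gives the time, the measured TCP pose, the force and the opening at its end, in the units of the state.
- env.state(): the state, without advancing time (a new reading comes with each control period).
- env.grab_frame(name): name is "scene" or "side" or "wrist"; returns the picture (420x560x3 uint8, red, green, blue); there is no depth.
- env.camera_params(name): a dict with "fx", "fy", "cx", "cy" (pixels), "xyz" and "orientation" of the camera in the world. Camera axes: x right, y down, z forward; pixel columns grow to the right and rows downward; lengths in mm; the calibration is good to about 2 mm. A picture is of the moment at which its call begins: read the wrist's pose just before it. camera_params takes no time and is no camera call; for the wrist camera it gives the pose at the moment of the call.
- env.job_done(): hands the job in, once; it reports no verdict.
Trained networks look in the newest picture that a camera, given by its name, has taken for a name from the list of things; names that differ only in an ending like _2 or _b are one class to them, and where a whole thing is asked for, a point or a joint stands for the part that bears it (a point fixed in the world has none). Each returns a list of dicts, best first, with "conf" (0 to 1); they miss things now and then, are a little off and sometimes report something else, mostly with a low value. They report only what shows in the picture. A call takes as long as a camera call. They do not tell look-alikes from the thing itself.
- env.look_for(camera, label): "xyz" ([x, y, z] in mm, in world coordinates, good to about 4 mm: the middle of the surface that is visible of it).
The state is a dict: "time_s": time; "qpos": joint angles; "qvel": joint speeds; "effort": joint torques, N m; "ee_pos": TCP position; "ee_rot": TCP orientation; "force": force on the tool from outside, world axes, zero at the start; "torque": the same for the moment, N m; "gripper_width": finger opening in mm.
Only numpy, scipy, OpenCV 4.12 (cv2) and the standard library are available. Lean on these libraries where they do the work, as an engineer would, in place of code of your own. Each camera call takes 0.05 s, during which the arm holds its last target.

## Working session

There is one attempt and no reset: what is moved stays moved. The work goes in short steps, Python scripts to look and compute and a tool call to move; the robot and the scene stay as the last step left them, time stands still between calls to the robot, and variables do not carry over. Pictures are saved under pics/ and viewed, and the job is handed in when it is done.

Besides the shell and the picture viewer there is one more tool, called after "Request:" by a JSON object that holds its "op" and its "data". jog_arm: Moves the arm, as the interface text tells. Its arguments: {"type":"object","properties":{"deltas":{"type":"array"},"grip_force":{"type":"number"}},"required":["deltas"]}

```bash
mkdir -p pics; ls; python3 - <<'E'
from workcell import env
import cv2
print(env.nose_length, env.state())
for n in ["scene","side","wrist"]:
    im=env.grab_frame(n); cv2.imwrite(f"pics/{n}0.png",im[:,:,::-1]); print(n,env.camera_params(n))
E
```

```text
pics
17.0 {'time_s': 0.0, 'qpos': array([ 7.32798834e+01,  1.83512668e+01,  8.97065810e+01, -1.38052610e-03,
        7.20427318e+01, -1.14523133e+00]), 'qvel': array([-0.00828009,  0.07410857,  0.00362479, -0.01641357, -0.00424068,
        0.08183634]), 'effort': array([-1.97271518e-03, -4.12449253e+01, -2.31976336e+01,  7.27624283e-02,
        4.55508556e-02, -1.24560142e-04]), 'ee_pos': array([154.24993451, 553.43397902, 230.12281392]), 'ee_rot': array([-1.79899414e+02, -6.97991543e-04,  1.64425541e+02]), 'force': array([ 0.39558979,  0.55546735, -0.42369411]), 'torque': array([-0.00348133, -0.00671486,  0.0188931 ]), 'gripper_width': 91.33511558008226}
scene {'fx': 419.5544514717835, 'fy': 419.5544514717835, 'cx': 285.0578873445608, 'cy': 212.85269513902503, 'xyz': array([1046.81334011,  463.96175879, 1238.42182986]), 'orientation': array([-1.49574598e+02,  1.29875680e-01,  1.37658879e+02])}
side {'fx': 416.8168500845311, 'fy': 416.8168500845311, 'cx': 280.9925281198716, 'cy': 206.9690181899424, 'xyz': array([ 48.84334247, 974.49401613, 895.73233437]), 'orientation': array([-124.77101422,   -1.3957379 , -152.09954509])}
wrist {'fx': 302.18164458972774, 'fy': 302.18164458972774, 'cx': 281.73673112330323, 'cy': 211.64364153359435, 'xyz': array([ 88.61160065, 571.77184083, 384.89247867]), 'orientation': array([1.65919982e+02, 6.61194970e-02, 7.44834491e+01])}
```

View pics/scene0.png

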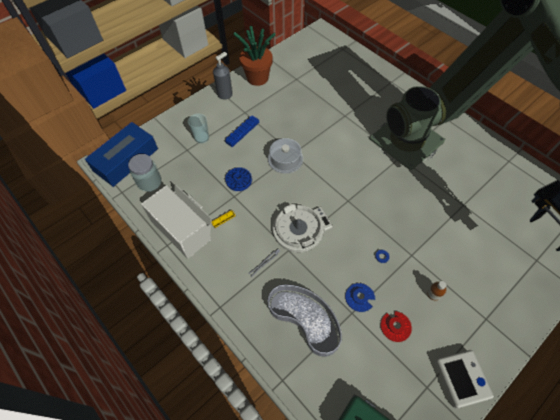

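View pics/side0.png

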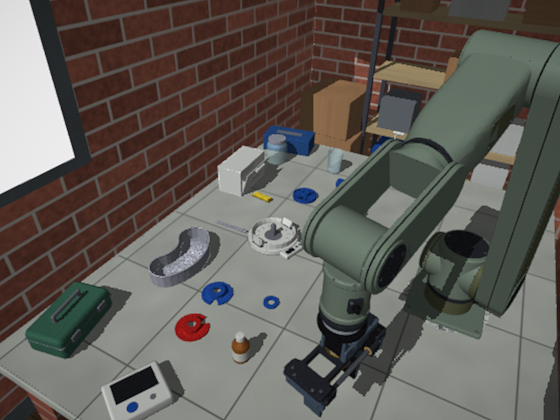

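View pics/wrist0.png

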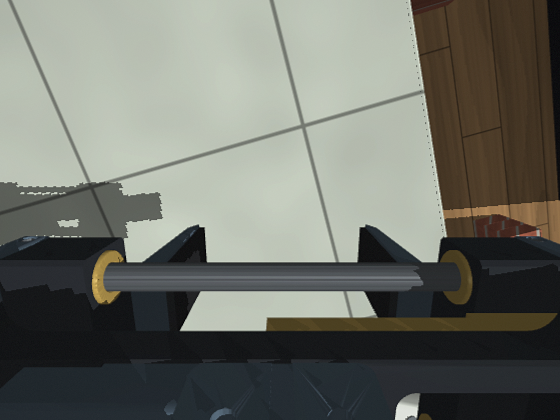

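```bash
python3 - <<'E'
from workcell import env
import numpy as np
print(env.state()['time_s'])
for c in ["scene","side"]:
  for l in ["spindle_tip","glide_mid","carousel_mid","dose_mid","cover_mid","hook_left","kidney_dish","tumbler","amber_bottle"]:
    r=env.look_for(c,l)
    print(c,l,[(np.round(d['xyz']).tolist(),round(d['conf'],2)) for d in r])
print(env.state()['time_s'])
E
```

```text
0.15
scene spindle_tip [([552.0, -60.0, 42.0], 0.6), ([570.0, 15.0, 22.0], 0.59)]
scene glide_mid [([438.0, 260.0, 8.0], 0.4)]
scene carousel_mid [([589.0, -280.0, 10.0], 0.67)]
scene dose_mid [([599.0, 303.0, 5.0], 0.84), ([582.0, 439.0, 6.0], 0.59)]
scene cover_mid [([414.0, -228.0, 50.0], 0.83)]
scene hook_left [([429.0, 447.0, 55.0], 0.62), ([597.0, 75.0, 38.0], 0.47)]
scene kidney_dish [([757.0, 242.0, 3.0], 0.79)]
scene tumbler [([573.0, -524.0, 65.0], 0.77)]
scene amber_bottle [([427.0, 449.0, 58.0], 0.75)]
side spindle_tip [([559.0, 20.0, 19.0], 0.62), ([590.0, 304.0, 2.0], 0.39)]
side glide_mid [([436.0, 258.0, 12.0], 0.68), ([590.0, -278.0, 9.0], 0.23)]
side carousel_mid [([588.0, -280.0, 11.0], 0.54)]
side dose_mid [([592.0, 304.0, 2.0], 0.89), ([579.0, 443.0, 3.0], 0.71)]
side cover_mid [([434.0, 259.0, 13.0], 0.56)]
side hook_left []
side kidney_dish [([768.0, 252.0, 13.0], 0.55)]
side tumbler [([563.0, -512.0, 67.0], 0.57)]
side amber_bottle [([408.0, 457.0, 51.0], 0.97)]
1.05
```

```bash
cat > h.py <<'E'
from workcell import env
import numpy as np, cv2
from scipy.spatial.transform import Rotation as R
def delta(t,yaw=180):
    s=env.state(); M=R.from_euler('xyz',s['ee_rot'],degrees=True).as_matrix()
    # ideal vertical tool
    y0=s['ee_rot'][2]; a=np.radians(y0); M=np.array([[np.cos(a),np.sin(a),0],[np.sin(a),-np.cos(a),0],[0,0,-1]])
    d=M.T@(np.array(t)-s['ee_pos']); print('pos',np.round(s['ee_pos'],1),'rot',np.round(s['ee_rot'],2),'t',s['time_s'],'delta mm',np.round(d,1),'turn',round((y0-yaw+180)%360-180,2))
def cam(n):
    p=env.camera_params(n); return p,R.from_euler('xyz',p['orientation'],degrees=True).as_matrix()
def px2w(n,uv,z,pm=None):
    p,M=pm or cam(n); v=M@np.array([(uv[0]-p['cx'])/p['fx'],(uv[1]-p['cy'])/p['fy'],1]); k=(z-p['xyz'][2])/v[2]; return p['xyz']+k*v
def w2px(n,w,pm=None):
    p,M=pm or cam(n); c=M.T@(np.array(w)-p['xyz']); return np.array([p['fx']*c[0]/c[2]+p['cx'],p['fy']*c[1]/c[2]+p['cy']])
def snap(n,f):
    pm=cam(n); im=env.grab_frame(n)[:,:,::-1].copy(); cv2.imwrite('pics/'+f+'.png',im); np.savez('pics/'+f+'.npz',xyz=pm[0]['xyz'],o=pm[0]['orientation']); return im,pm
E
python3 - <<'E'
from h import *
delta([500,280,130])
im=cv2.imread('pics/scene0.png')
a=cv2.resize(im[80:260,170:430],None,fx=3,fy=3,interpolation=cv2.INTER_CUBIC); cv2.imwrite('pics/c1.png',a)
a=cv2.resize(im[220:360,250:470],None,fx=3.5,fy=3.5,interpolation=cv2.INTER_CUBIC); cv2.imwrite('pics/c2.png',a)
E
```

```text
pos [154.4 553.9 231. ] rot [179.99   0.   164.43] t 1.05 delta mm [-406.5 -171.1  101. ] turn -15.57
```

View pics/c1.png

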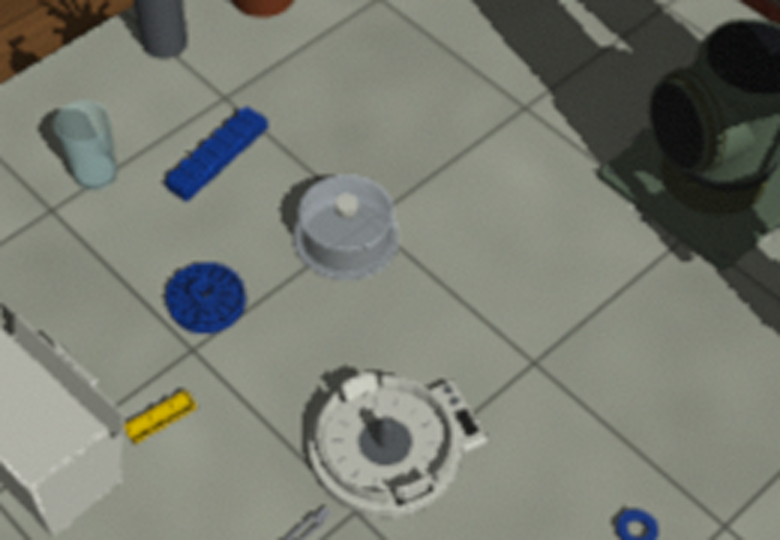

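View pics/c2.png

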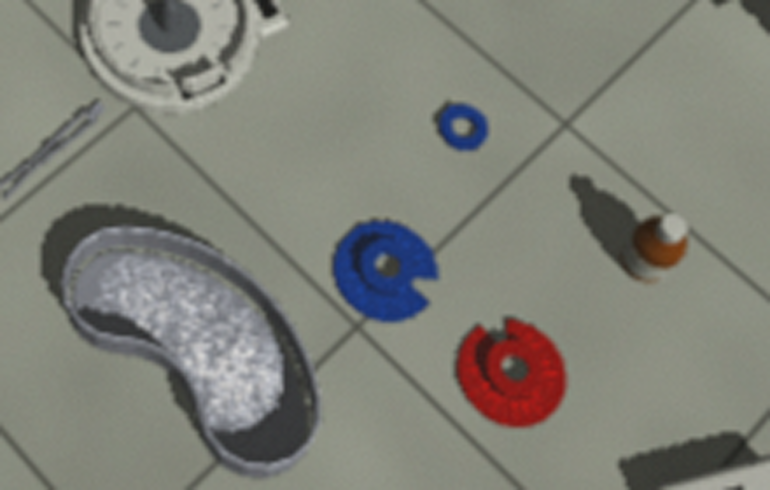

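The blue ring at scene px (360,297), collar up, is the dose ring. The red one at (397,326) is the look-alike, so I'll leave it. The glide ring is at (382,256), the carousel at (238,179), the cover at (285,155) and the base at (299,227). There is only one of each of these.

Request:
{"op": "jog_arm", "data": {"deltas": [[[-0.035, -0.014, 0.005, -6, 0.07], [-0.07, -0.029, 0.012, -12, 0.07], [-0.105, -0.044, 0.02, -15.57, 0.07], [-0.14, -0.059, 0.03, -15.57, 0.07], [-0.175, -0.074, 0.04, -15.57, 0.07], [-0.21, -0.088, 0.05, -15.57, 0.07], [-0.245, -0.103, 0.06, -15.57, 0.07], [-0.28, -0.118, 0.07, -15.57, 0.07], [-0.315, -0.133, 0.08, -15.57, 0.07], [-0.35, -0.147, 0.09, -15.57, 0.07], [-0.385, -0.162, 0.098, -15.57, 0.07], [-0.4065, -0.1711, 0.101, -15.57, 0.07], [-0.4065, -0.1711, 0.101, -15.57, 0.07], [-0.4065, -0.1711, 0.101, -15.57, 0.07], [-0.4065, -0.1711, 0.101, -15.57, 0.07]]], "grip_force": 20}}

```text
time_s: 2.3
ee_pos: [499.6, 280.2, 130.0]
ee_rot: [180.0, -0.0, 180.0]
force: [0.6, -0.1, -0.9]
gripper_width: 69.8
```

```bash
python3 - <<'E'
from h import *
im,pm=snap("wrist","w1"); print(w2px("wrist",[437,259,4]))
delta([437,259,80])
print([(np.round(d['xyz'],1).tolist(),round(d['conf'],2)) for d in env.look_for("wrist","glide_mid")])
E
```

```text
[258.14230326 142.53068595]
pos [499.3 280.6 130.2] rot [ 1.7998e+02 -1.0000e-02 -1.7996e+02] t 2.35 delta mm [ 62.3 -21.6  50.2] turn 0.04
[([439.2, 258.1, 9.0], 0.94)]
```

View pics/w1.png

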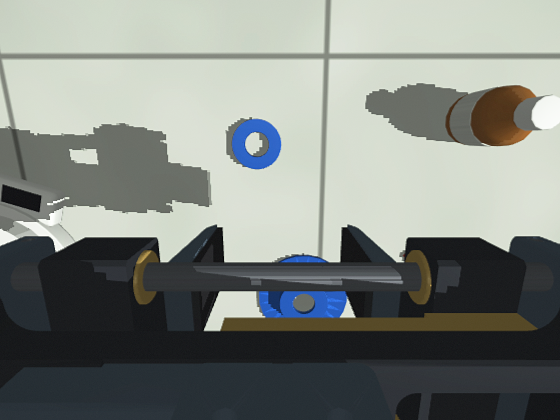

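Wrist view: the glide ring is at (256,144), the bottle at right (500,110), and the dose ring sits partly behind the rod at (303,290). Next I fit the glide ring's centre.

```bash
cat >> h.py <<'E'
def loadpm(f,n="wrist"):
    p=env.camera_params(n); d=np.load('pics/'+f+'.npz'); p['xyz']=d['xyz']; p['orientation']=d['o']; return p,R.from_euler('xyz',d['o'],degrees=True).as_matrix()
def blue(im):
    h=cv2.cvtColor(im,cv2.COLOR_BGR2HSV); return cv2.inRange(h,(105,120,60),(130,255,255))
def comps(m,mina=100):
    n,l,s,c=cv2.connectedComponentsWithStats(m); return [(s[i].tolist(),c[i].round(1).tolist()) for i in range(1,n) if s[i][4]>mina]
E
python3 - <<'E'
from h import *
im=cv2.imread('pics/w1.png'); pm=loadpm('w1'); print(comps(blue(im)))
m=blue(im); m[:,:225]=0;m[:,290:]=0;m[200:]=0
cs,hi=cv2.findContours(m,cv2.RETR_CCOMP,cv2.CHAIN_APPROX_NONE)
for c in cs:
    if len(c)>20:
        e=cv2.fitEllipse(c); print(e,px2w('wrist',e[0],8,pm),px2w('wrist',e[0],4,pm))
E
```

```text
[([232, 119, 49, 50, 1450], [255.9, 143.5]), ([280, 255, 48, 8, 263], [302.9, 259.4]), ([259, 291, 89, 27, 1956], [302.1, 303.8])]
((256.0321960449219, 143.60659790039062), (47.87744903564453, 49.45134353637695), 154.78750610351562) [438.06281451 257.0945738    8.        ] [438.15823305 256.76366927   4.        ]
((256.4189147949219, 143.88819885253906), (24.91262435913086, 26.32208251953125), 160.12437438964844) [438.30809524 257.43516593   8.        ] [438.40706087 257.10918681   4.        ]
```

Request:
{"op": "jog_arm", "data": {"deltas": [[[0.03, -0.012, 0.02, 0, 0.07], [0.0617, -0.0232, 0.04, 0, 0.07], [0.0617, -0.0232, 0.075, 0, 0.07], [0.0617, -0.0232, 0.1, 0, 0.07], [0.0617, -0.0232, 0.11, 0, 0.07], [0.0617, -0.0232, 0.111, 0, 0.07], [0.0617, -0.0232, 0.111, 0, 0.04], [0.0617, -0.0232, 0.111, 0, 0.03], [0.0617, -0.0232, 0.111, 0, 0.03], [0.0617, -0.0232, 0.111, 0, 0.03], [0.0617, -0.0232, 0.111, 0, 0.03], [0.0617, -0.0232, 0.111, 0, 0.03]]], "grip_force": 20}}

```text
time_s: 3.4
ee_pos: [438.9, 257.1, 19.7]
ee_rot: [179.9, 0.1, 180.0]
force: [-0.7, 0.7, 3.6]
gripper_width: 43.5
```

Request:
{"op": "jog_arm", "data": {"deltas": [[[0, 0, -0.03, 0, 0.03], [0, 0, -0.065, 0, 0.03], [-0.015, -0.02, -0.1, 0, 0.03], [-0.035, -0.045, -0.125, 0, 0.03], [-0.058, -0.075, -0.145, 0, 0.03], [-0.08, -0.105, -0.15, 0, 0.03], [-0.103, -0.136, -0.15, 0, 0.03], [-0.128, -0.168, -0.15, 0, 0.03], [-0.152, -0.2, -0.15, 0, 0.03], [-0.172, -0.226, -0.15, 0, 0.03], [-0.1867, -0.242, -0.15, 0, 0.03], [-0.1867, -0.242, -0.15, 0, 0.03], [-0.1867, -0.242, -0.15, 0, 0.03], [-0.1867, -0.242, -0.15, 0, 0.03]]]}}

```text
time_s: 4.57
ee_pos: [624.2, 15.1, 168.6]
ee_rot: [180.0, -0.1, 180.0]
force: [0.9, 0.5, -0.3]
gripper_width: 43.4
```

```bash
python3 - <<'E'
from h import *
s=env.state();print(s['ee_pos'],s['gripper_width'])
im,pm=snap("wrist","w2"); print(w2px("wrist",[560,15,67]))
for l in ["spindle_tip","spindle_foot","hook_left","hook_right"]: print([(np.round(d['xyz'],1).tolist(),round(d['conf'],2)) for d in env.look_for("wrist",l)])
E
```

```text
[624.22614202  15.10098932 168.56234308] 43.401797323818215
[281.41596568 141.0903364 ]
[([554.4, 9.1, 20.2], 0.58)]
[([559.7, 3.9, 17.7], 0.56)]
[([686.8, 16.2, 7.4], 0.67), ([596.0, 64.6, 36.2], 0.56), ([592.3, 281.0, 4.6], 0.31)]
[([451.8, -211.2, 9.0], 0.74), ([553.8, -58.3, 39.1], 0.65), ([752.5, -208.1, 12.7], 0.26)]
```

View pics/w2.png

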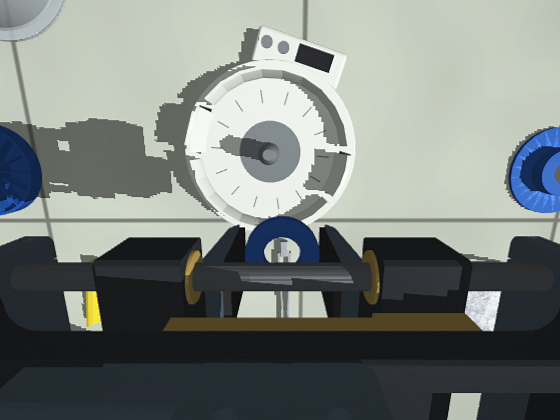

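```bash
python3 - <<'E'
from h import *
im=cv2.imread('pics/w2.png')
a=cv2.resize(im[50:240,170:370],None,fx=4,fy=3.1,interpolation=cv2.INTER_CUBIC)
a=cv2.resize(im[100:200,210:330],None,fx=6,fy=6,interpolation=cv2.INTER_CUBIC); cv2.imwrite('pics/c3.png',a)
pm=loadpm('w2')
h=cv2.cvtColor(im,cv2.COLOR_BGR2GRAY); m=cv2.inRange(h,60,145); m[:, :235]=0; m[:,305:]=0; m[:115]=0; m[190:]=0
cs,_=cv2.findContours(m,cv2.RETR_EXTERNAL,cv2.CHAIN_APPROX_NONE); c=max(cs,key=len); e=cv2.fitEllipse(c); print(e, px2w('wrist',e[0],20,pm))
for uv in [(269,152)]: print(px2w('wrist',uv,67,pm))
# base outer rim, z~38 white
m=cv2.inRange(h,225,255); 
E
```

```text
((268.3320007324219, 150.9521942138672), (58.76271057128906, 63.383182525634766), 106.63861083984375) [570.24048039   1.73514499  20.        ]
[568.92763232   4.30845908  67.        ]
```

View pics/c3.png

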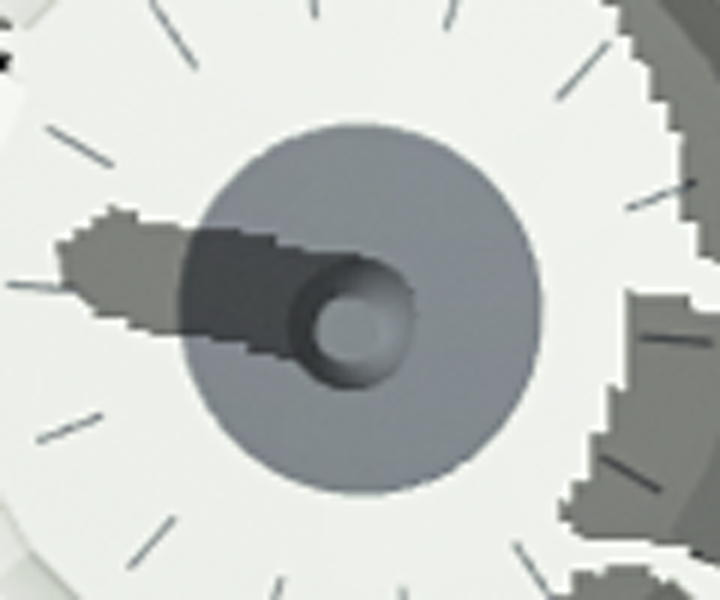

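```bash
python3 - <<'E'
from h import *
pm=loadpm('w2')
print(pm[0]['xyz'],px2w('wrist',(269.7,151.1),20,pm),px2w('wrist',(268.2,154.4),67,pm),px2w('wrist',(268.2,154.4),60,pm))
for u in (180,541): print(px2w('wrist',(210+u/6,151.1),20,pm))
# where is held glide ring seen?
im=cv2.imread('pics/w2.png');m=blue(im);m[:,:240]=0;m[:,325:]=0;m[:200]=0
ys,xs=np.where(m);print(xs.min(),xs.max(),ys.min(),ys.max())
print(w2px('wrist',[624.2,15.1,149],pm),w2px('wrist',[624.2-22,15.1,153],pm),w2px('wrist',[624.2-22,15.1,145],pm))
E
```

```text
[556.24756437  14.80276207 323.22073533] [570.38236359   3.08108942  20.        ] [570.89527101   3.62236698  67.        ] [571.29544919   3.31691642  60.        ]
[570.40403905 -26.16992035  20.        ]
[570.36012683  33.08955486  20.        ]
245 318 217 261
[282.02170624 250.41214524] [282.06802255 217.50168518] [282.04872088 214.07762658]
```

Request:
{"op": "jog_arm", "data": {"deltas": [[[0.03, -0.006, 0.01, 0, 0.03], [0.054, -0.0116, 0.03, 0, 0.03], [0.054, -0.0116, 0.055, 0, 0.03], [0.054, -0.0116, 0.07, 0, 0.03], [0.054, -0.0116, 0.075, 0, 0.03], [0.054, -0.0116, 0.08, 0, 0.03], [0.054, -0.0116, 0.085, 0, 0.03], [0.054, -0.0116, 0.09, 0, 0.03], [0.054, -0.0116, 0.095, 0, 0.03], [0.054, -0.0116, 0.095, 0, 0.03]]]}}

```text
time_s: 5.65
ee_pos: [570.8, 3.2, 73.3]
ee_rot: [180.0, -0.0, -180.0]
force: [-0.0, -0.1, 0.2]
gripper_width: 43.0
```

```bash
python3 - <<'E'
from h import *
delta([570.6,3.3,42]); s=env.state(); print(s['force'],s['gripper_width'])
im,pm=snap("wrist","w3")
cv2.imwrite('pics/c4.png',cv2.resize(im[150:350,180:380],None,fx=3,fy=3,interpolation=cv2.INTER_CUBIC))
E
```

```text
pos [570.8   3.2  73.3] rot [ 1.7999e+02 -5.0000e-02 -1.8000e+02] t 5.65 delta mm [ 0.2  0.1 31.3] turn 0.0
[-0.03851248 -0.10630497  0.2383987 ] 43.0459753871656
```

View pics/c4.png

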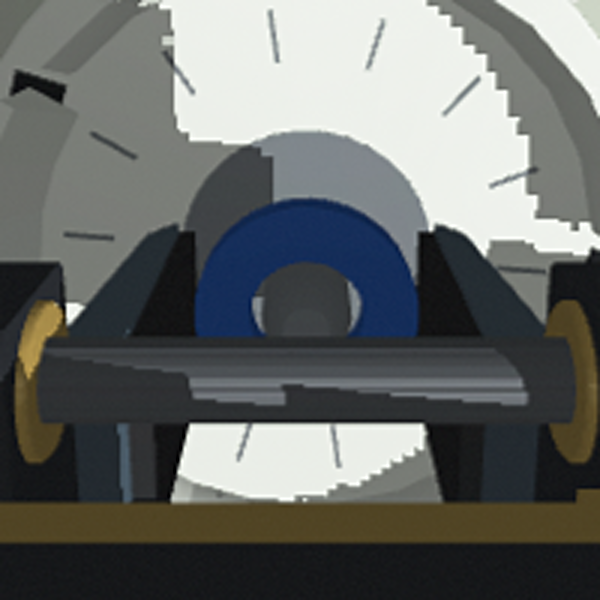

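Spindle is inside the ring's bore (crop ~ (310,300)) with no force. I'll lower it and release.

Request:
{"op": "jog_arm", "data": {"deltas": [[[0, 0, 0.015, 0, 0.03], [0, 0, 0.025, 0, 0.03], [0, 0, 0.031, 0, 0.03], [0, 0, 0.032, 0, 0.03], [0, 0, 0.032, 0, 0.03], [0, 0, 0.032, 0, 0.06], [0, 0, 0.032, 0, 0.06], [0, 0, 0.032, 0, 0.06], [0, 0, 0.032, 0, 0.06], [0, 0, -0.005, 0, 0.06], [0, 0, -0.045, 0, 0.06], [-0.01, 0, -0.08, 0, 0.06], [-0.04, 0, -0.095, 0, 0.06], [-0.055, 0, -0.095, 0, 0.06], [-0.055, 0, -0.095, 0, 0.06], [-0.055, 0, -0.095, 0, 0.06]]]}}

```text
time_s: 7.03
ee_pos: [625.7, 3.2, 168.6]
ee_rot: [180.0, -0.1, 180.0]
force: [-1.1, 0.2, -0.4]
gripper_width: 59.8
```

```bash
python3 - <<'E'
from h import *
s=env.state(); print(s['ee_pos'],s['force'],s['gripper_width'])
im,pm=snap("wrist","w4")
print(px2w('wrist',(0,0),28,pm), w2px('wrist',[570.6,3.3,28],pm))
m=blue(im);m[:,:200]=0;m[:,340:]=0;m[:90]=0;m[200:]=0
cs,_=cv2.findContours(m,cv2.RETR_EXTERNAL,cv2.CHAIN_APPROX_NONE); c=max(cs,key=len); e=cv2.fitEllipse(c); print(e, px2w('wrist',e[0],28,pm))
cv2.imwrite('pics/c5.png',cv2.resize(im[50:240,170:370],None,fx=3,fy=3,interpolation=cv2.INTER_CUBIC))
E
```

```text
[625.68481076   3.18292553 168.62822942] [-1.1157341   0.16604472 -0.3609863 ] 59.7838057771282
[ 444.6094011  -238.67591986   28.        ] [282.10906649 150.12084482]
((281.59442138671875, 149.54672241210938), (44.986080169677734, 45.76625442504883), 1.753656029701233) [570.06102299   2.80633659  28.        ]
```

View pics/c5.png

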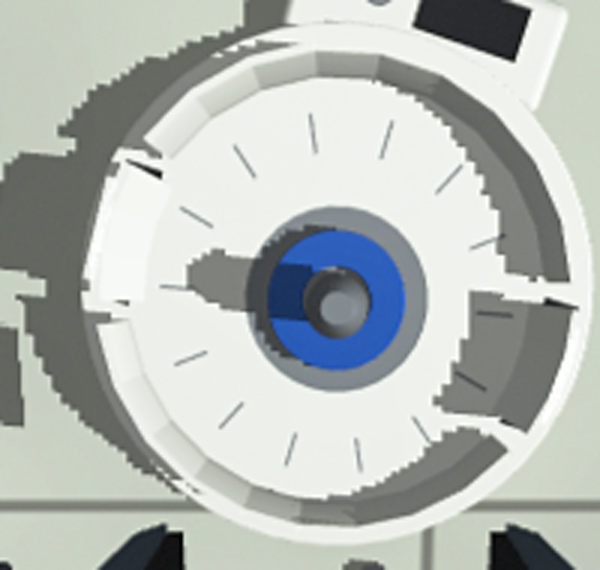

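Glide ring lies flat round the spindle, centred at crop (337,298). Next is the carousel.

Request:
{"op": "jog_arm", "data": {"deltas": [[[-0.003, -0.03, 0, 0, 0.06], [-0.007, -0.068, 0, 0, 0.06], [-0.011, -0.108, 0.004, 0, 0.06], [-0.015, -0.148, 0.008, 0, 0.06], [-0.02, -0.188, 0.012, 0, 0.06], [-0.024, -0.228, 0.016, 0, 0.06], [-0.028, -0.26, 0.02, 0, 0.06], [-0.03, -0.283, 0.02, 0, 0.06], [-0.03, -0.283, 0.02, 0, 0.06], [-0.03, -0.283, 0.02, 0, 0.06], [-0.03, -0.283, 0.02, 0, 0.06]]]}}

```text
time_s: 8.0
ee_pos: [655.0, -278.8, 148.3]
ee_rot: [179.9, -0.1, 180.0]
force: [0.2, 0.8, 0.8]
gripper_width: 60.0
```

```bash
python3 - <<'E'
from h import *
s=env.state(); print(s['ee_pos'],s['force'],s['gripper_width'])
im,pm=snap("wrist","w5")
m=blue(im); print(comps(m))
print([(np.round(d['xyz'],1).tolist(),round(d['conf'],2)) for d in env.look_for("wrist","carousel_mid")])
E
```

```text
[ 654.95104216 -278.77133714  148.25227986] [0.16740687 0.80476876 0.82479136] 59.99034209847474
[([56, 0, 69, 59, 2991], [91.5, 27.3]), ([222, 86, 101, 104, 7822], [272.3, 137.4])]
[([589.1, -287.8, 7.5], 0.75), ([574.4, -60.7, 22.2], 0.21)]
```

View pics/w5.png

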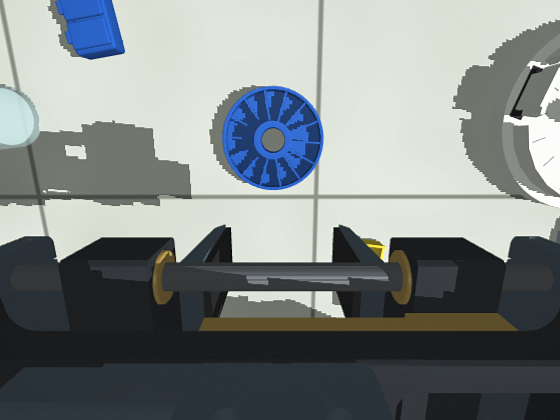

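```bash
python3 - <<'E'
from h import *
im=cv2.imread('pics/w5.png'); pm=loadpm('w5'); m=blue(im); m[:,:200]=0
cs,h=cv2.findContours(m,cv2.RETR_CCOMP,cv2.CHAIN_APPROX_NONE)
for i,c in enumerate(cs):
    if len(c)>40:
        e=cv2.fitEllipse(c); print(len(c),e,px2w('wrist',e[0],15,pm),px2w('wrist',e[0],26,pm))
print(px2w('wrist',(375,247),10,pm))
cv2.imwrite('pics/c6.png',cv2.resize(im[75:200,210:335],None,fx=5,fy=5,interpolation=cv2.INTER_CUBIC))
E
```

```text
288 ((272.328857421875, 137.53443908691406), (100.16661071777344, 103.13766479492188), 171.7727813720703) [ 587.98555963 -287.50203905   15.        ] [ 587.94910021 -287.18668964   26.        ]
70 ((272.8945007324219, 139.5449676513672), (24.06028175354004, 24.978124618530273), 0.9532217979431152) [ 589.79501542 -286.98978717   15.        ] [ 589.68943251 -286.69400643   26.        ]
[ 697.35803495 -182.6807558    10.        ]
```

View pics/c6.png

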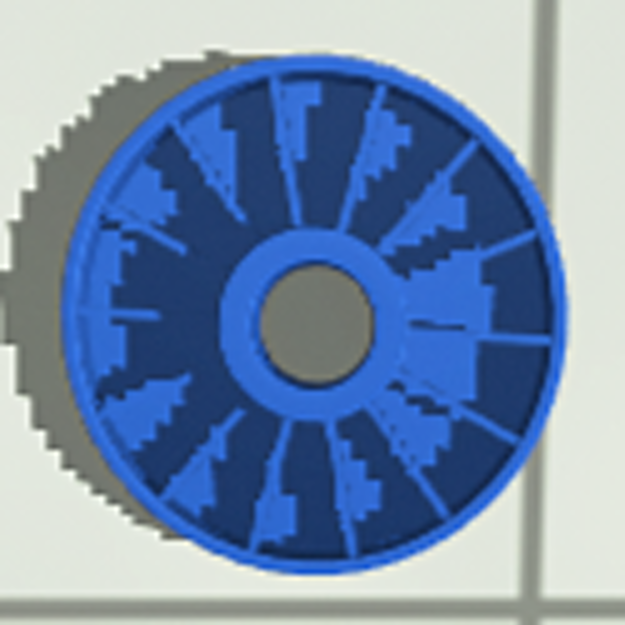

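Request:
{"op": "jog_arm", "data": {"deltas": [[[0.03, -0.004, 0.015, 0, 0.06], [0.0658, -0.0085, 0.035, 0, 0.06], [0.0658, -0.0085, 0.07, 0, 0.06], [0.0658, -0.0085, 0.1, 0, 0.06], [0.0658, -0.0085, 0.111, 0, 0.06], [0.0658, -0.0085, 0.1133, 0, 0.06], [0.0658, -0.0085, 0.1133, 0, 0.05], [0.0658, -0.0085, 0.1133, 0, 0.04], [0.0658, -0.0085, 0.1133, 0, 0.02], [0.0658, -0.0085, 0.1133, 0, 0.02], [0.0658, -0.0085, 0.1133, 0, 0.02], [0.0658, -0.0085, 0.1133, 0, 0.02]]], "grip_force": 25}}

```text
time_s: 9.1
ee_pos: [591.2, -288.5, 37.2]
ee_rot: [-180.0, 0.2, 180.0]
force: [1.2, 1.4, 6.3]
gripper_width: 33.0
```

```bash
python3 - <<'E'
from h import *
im,pm=snap("wrist","w6")
s=env.state(); print(s['ee_pos'],s['ee_rot'],s['force'],s['gripper_width'],s['torque'])
cv2.imwrite('pics/c7.png',cv2.resize(im[130:360,150:400],None,fx=3,fy=2.6,interpolation=cv2.INTER_CUBIC))
E
```

```text
[ 591.24627368 -288.51610496   37.22307373] [-1.79957541e+02  1.62167222e-01  1.79986159e+02] [0.25719186 1.59522686 5.06366263] 33.35577259109179 [ 0.34378502 -0.06686297  0.02249458]
```

View pics/c7.png

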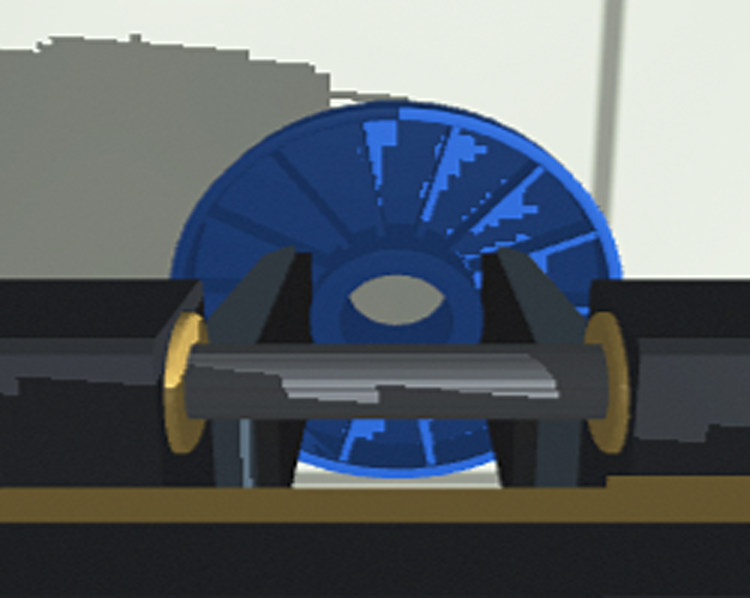

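Request:
{"op": "jog_arm", "data": {"deltas": [[[0, 0, -0.025, 0, 0.02], [0, 0, -0.06, 0, 0.02], [0, 0.01, -0.1, 0, 0.02], [0, 0.03, -0.125, 0, 0.02], [0.003, 0.06, -0.14, 0, 0.02], [0.006, 0.095, -0.14, 0, 0.02], [0.009, 0.132, -0.14, 0, 0.02], [0.012, 0.17, -0.14, 0, 0.02], [0.015, 0.208, -0.14, 0, 0.02], [0.017, 0.244, -0.14, 0, 0.02], [0.018, 0.27, -0.14, 0, 0.02], [0.018, 0.285, -0.14, 0, 0.02], [0.018, 0.29, -0.14, 0, 0.02], [0.018, 0.29, -0.14, 0, 0.02], [0.018, 0.29, -0.14, 0, 0.02]]]}}

```text
time_s: 10.4
ee_pos: [572.2, 1.0, 175.6]
ee_rot: [-180.0, -0.0, -180.0]
force: [0.4, -0.2, -0.0]
gripper_width: 33.1
```

```bash
python3 - <<'E'
from h import *
im,pm=snap("wrist","w7")
s=env.state(); print(s['ee_pos'],s['ee_rot'],s['force'],s['gripper_width'],s['torque'])
x,y,z=s['ee_pos']
for dx in (-17,-11,11,17): print(w2px('wrist',[x+dx,y,z-11],pm), w2px('wrist',[x,y+dx,z-11],pm))
cv2.imwrite('pics/c7b.png',cv2.resize(im[130:360,150:400],None,fx=3,fy=2.6,interpolation=cv2.INTER_CUBIC))
E
```

```text
[5.72254168e+02 5.67957393e-01 1.75543376e+02] [-1.79966601e+02 -5.68277362e-03  1.79953784e+02] [-0.06792233 -0.21625969 -0.91549093] 32.97081208359275 [0.03163512 0.04765299 0.03052306]
[281.37148161 228.10634151] [252.36208279 255.79980002]
[281.3629585  238.04433882] [262.59197813 255.81361072]
[281.3328901  273.10425855] [300.10459572 255.86425399]
[281.32499756 282.30700735] [310.33612823 255.8780669 ]
```

View pics/c7b.png

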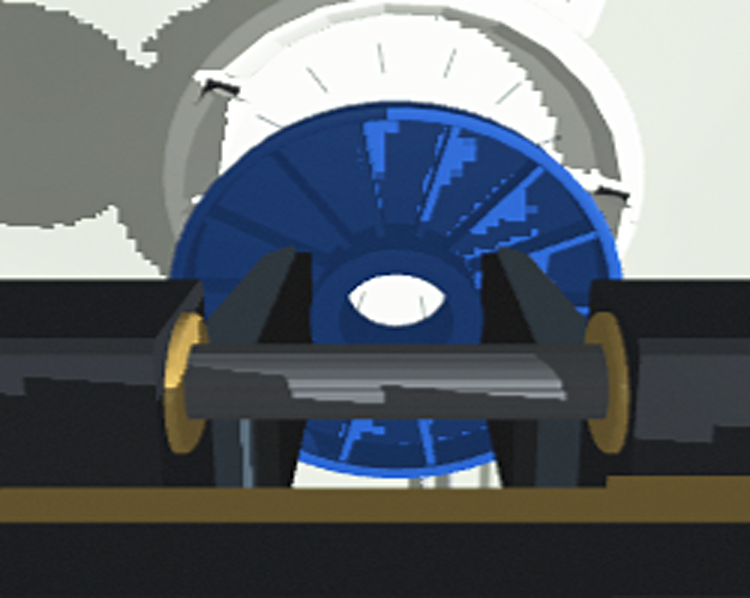

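Request:
{"op": "jog_arm", "data": {"deltas": [[[0, 0.0024, 0.02, 0, 0.02], [0, 0.0024, 0.045, 0, 0.02], [0, 0.0024, 0.06, 0, 0.02], [0, 0.0024, 0.067, 0, 0.02], [0, 0.0024, 0.071, 0, 0.02], [0, 0.0024, 0.075, 0, 0.02], [0, 0.0024, 0.078, 0, 0.02], [0, 0.0024, 0.081, 0, 0.02], [0, 0.0024, 0.081, 0, 0.02]]]}}

```text
time_s: 11.2
ee_pos: [572.3, 4.0, 94.7]
ee_rot: [180.0, 0.0, 180.0]
force: [-0.5, 0.2, -0.4]
gripper_width: 33.4
```

```bash
python3 - <<'E'
from h import *
im,pm=snap("wrist","w8")
s=env.state(); print(s['ee_pos'],s['force'],s['gripper_width'],s['torque'])
cv2.imwrite('pics/c8.png',cv2.resize(im[130:360,150:400],None,fx=3,fy=2.6,interpolation=cv2.INTER_CUBIC))
E
```

```text
[572.38378283   4.01876534  94.93945547] [-0.2668635  -0.33179672 -0.81556353] 33.44051639610937 [0.03342268 0.02001943 0.0156643 ]
```

View pics/c8.png

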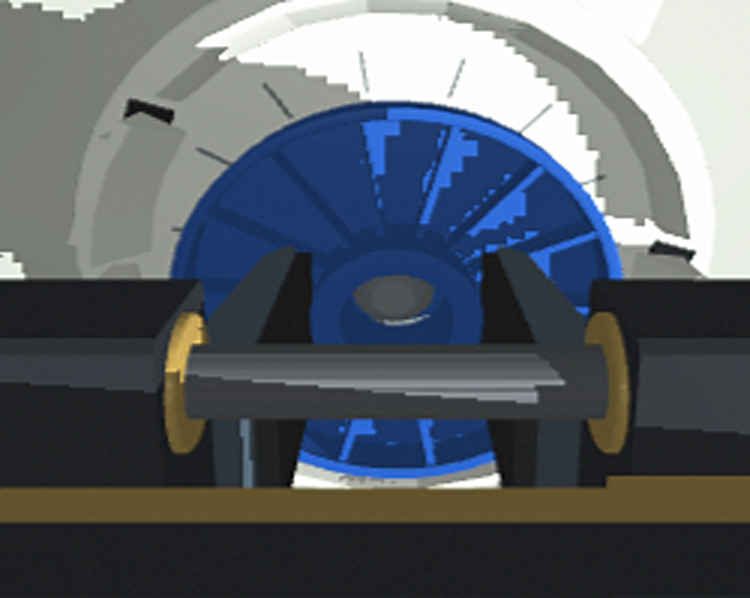

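Spindle's tip shows inside the hub bore at crop (393,300), with no force. Lowering to home.

Request:
{"op": "jog_arm", "data": {"deltas": [[[0, -0.0008, 0.008, 0, 0.02], [0, -0.0008, 0.016, 0, 0.02], [0, -0.0008, 0.023, 0, 0.02], [0, -0.0008, 0.027, 0, 0.02], [0, -0.0008, 0.028, 0, 0.02], [0, -0.0008, 0.028, 0, 0.02]]]}}

```text
time_s: 11.75
ee_pos: [571.9, 3.3, 66.0]
ee_rot: [180.0, -0.1, -180.0]
force: [0.6, 0.5, -1.5]
gripper_width: 33.2
```

Request:
{"op": "jog_arm", "data": {"deltas": [[[0, 0, 0, 0, 0.056], [0, 0, 0, 0, 0.056], [0, 0, 0, 0, 0.056], [0, 0, 0, 0, 0.056], [0, 0, -0.02, 0, 0.06], [0, 0, -0.055, 0, 0.06], [-0.015, 0, -0.085, 0, 0.06], [-0.045, 0, -0.105, 0, 0.06], [-0.055, 0, -0.105, 0, 0.06], [-0.055, 0, -0.105, 0, 0.06], [-0.055, 0, -0.105, 0, 0.06]]]}}

```text
time_s: 12.67
ee_pos: [626.7, 3.3, 171.2]
ee_rot: [180.0, -0.1, 180.0]
force: [-1.4, -0.3, -0.7]
gripper_width: 60.2
```

```bash
python3 - <<'E'
from h import *
s=env.state(); print(s['ee_pos'],s['force'],s['gripper_width'])
im,pm=snap("wrist","w9")
m=blue(im);m[:,:170]=0;m[:,400:]=0;m[:50]=0;m[225:]=0
cs,_=cv2.findContours(m,cv2.RETR_CCOMP,cv2.CHAIN_APPROX_NONE)
for c in cs:
  if len(c)>40: e=cv2.fitEllipse(c); print(len(c),e, px2w('wrist',e[0],43,pm),px2w('wrist',e[0],54,pm))
cv2.imwrite('pics/c9.png',cv2.resize(im[50:240,170:370],None,fx=3,fy=3,interpolation=cv2.INTER_CUBIC))
sd,_=snap('side','s1'); cv2.imwrite('pics/c9s.png',cv2.resize(sd[190:280,220:340],None,fx=6,fy=6,interpolation=cv2.INTER_CUBIC))
E
```

```text
[626.73727306   3.26653785 171.24808318] [-1.43544233 -0.2724743  -0.66880018] 60.20879218736641
290 ((281.6327819824219, 147.2122039794922), (101.17025756835938, 102.95765686035156), 174.23936462402344) [568.44023235   2.94612676  43.        ] [568.06175942   2.94935427  54.        ]
67 ((281.676513671875, 149.35580444335938), (23.438434600830078, 25.116962432861328), 167.40476989746094) [570.36524695   2.98788574  43.        ] [569.91192341   2.98948952  54.        ]
```

View pics/c9.png

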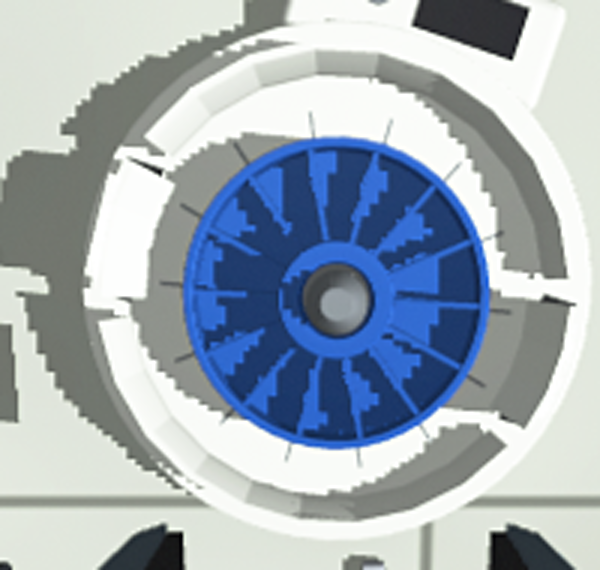

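View pics/c9s.png

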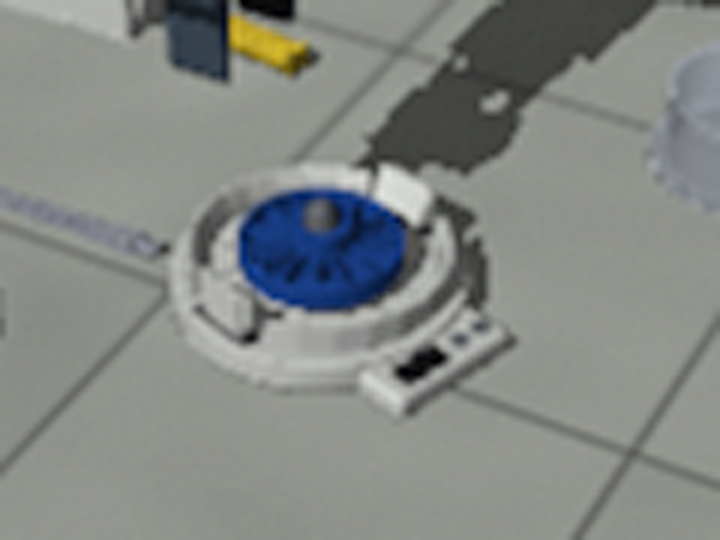

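Carousel is home, level and centred (crop (337,295)). Now the blue dose ring.

Request:
{"op": "jog_arm", "data": {"deltas": [[[-0.003, 0.03, 0, 0, 0.07], [-0.007, 0.068, 0, 0, 0.07], [-0.011, 0.108, 0.004, 0, 0.07], [-0.015, 0.148, 0.008, 0, 0.07], [-0.02, 0.188, 0.012, 0, 0.07], [-0.024, 0.228, 0.016, 0, 0.07], [-0.028, 0.266, 0.02, 0, 0.07], [-0.033, 0.3, 0.02, 0, 0.07], [-0.033, 0.3, 0.02, 0, 0.07], [-0.033, 0.3, 0.02, 0, 0.07], [-0.033, 0.3, 0.02, 0, 0.07]]]}}

```text
time_s: 13.68
ee_pos: [659.2, 302.5, 150.8]
ee_rot: [-179.9, -0.1, -180.0]
force: [0.0, -0.1, -0.5]
gripper_width: 69.8
```

```bash
python3 - <<'E'
from h import *
s=env.state(); print(s['ee_pos'],s['force'],s['gripper_width'])
im,pm=snap("wrist","w10")
m=blue(im); print(comps(m)); m[220:]=0
cs,_=cv2.findContours(m,cv2.RETR_CCOMP,cv2.CHAIN_APPROX_NONE)
for c in cs:
  if len(c)>40: e=cv2.fitEllipse(c); print(len(c),e, px2w('wrist',e[0],4,pm),px2w('wrist',e[0],17,pm))
E
```

```text
[659.19422545 302.48335181 150.82073945] [ 0.03682265 -0.06002036 -0.52540645] 69.77351999424035
[([234, 88, 94, 96, 6226], [278.6, 136.0])]
290 ((278.75897216796875, 135.97361755371094), (88.19068908691406, 96.60548400878906), 163.43484497070312) [590.81143612 299.09106544   4.        ] [590.83244799 299.23646647  17.        ]
70 ((280.7071228027344, 136.96478271484375), (24.911212921142578, 25.038585662841797), 152.40457153320312) [591.74029552 300.97730325   4.        ] [591.72126071 301.04138136  17.        ]
```

View pics/w10.png

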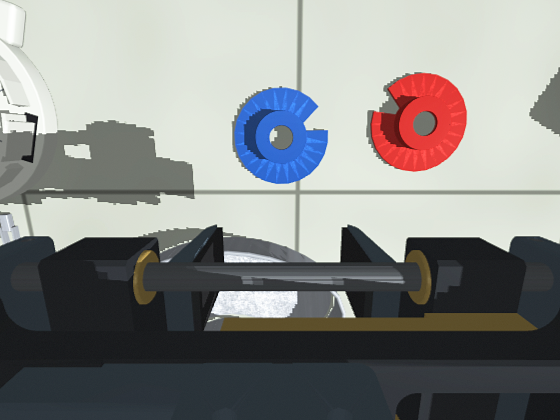

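```bash
python3 - <<'E'
from h import *
im=cv2.imread('pics/w10.png'); pm=loadpm('w10')
cv2.imwrite('pics/c10.png',cv2.resize(im[75:195,220:340],None,fx=5,fy=5,interpolation=cv2.INTER_CUBIC))
for dx,dy in ((-24,0),(24,0),(0,-24),(0,24)): print((w2px('wrist',[591.5+dx,300.6+dy,17],pm)-[220,75]+.4)*5)
E
```

```text
[303.17336478 174.36966808]
[303.13725533 441.29183648]
[173.68661647 310.41182725]
[432.65103031 310.77015833]
```

View pics/c10.png

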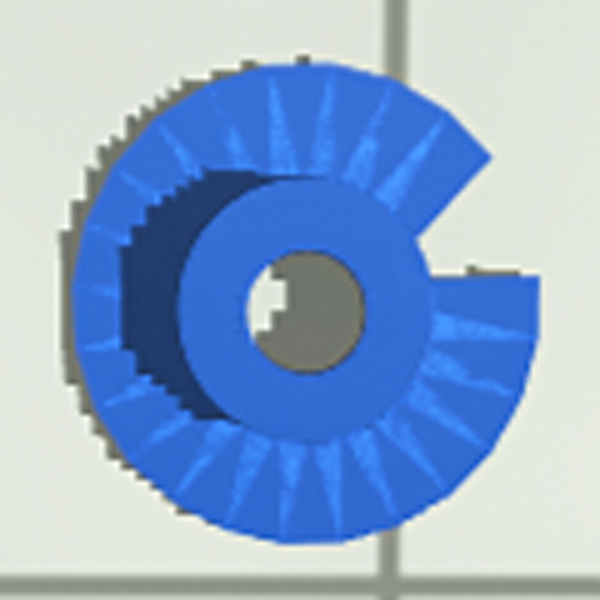

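Confirmed: this is the blue dose ring, collar up, with its collar centred at crop (306,310) and one window at the upper right. The red look-alike is at (425,122) and I'm not touching it.

Request:
{"op": "jog_arm", "data": {"deltas": [[[0.03, -0.001, 0.015, 0, 0.07], [0.0672, -0.0014, 0.04, 0, 0.07], [0.0672, -0.0014, 0.08, 0, 0.07], [0.0672, -0.0014, 0.11, 0, 0.07], [0.0672, -0.0014, 0.124, 0, 0.07], [0.0672, -0.0014, 0.1265, 0, 0.07], [0.0672, -0.0014, 0.1265, 0, 0.06], [0.0672, -0.0014, 0.1265, 0, 0.05], [0.0672, -0.0014, 0.1265, 0, 0.035], [0.0672, -0.0014, 0.1265, 0, 0.035], [0.0672, -0.0014, 0.1265, 0, 0.035], [0.0672, -0.0014, 0.1265, 0, 0.035]]]}}

```text
time_s: 14.73
ee_pos: [594.3, 302.0, 27.0]
ee_rot: [179.9, 0.2, -180.0]
force: [0.7, -2.2, 6.3]
gripper_width: 48.0
```

```bash
python3 - <<'E'
from h import *
s=env.state(); print(s['ee_pos'],s['ee_rot'],s['force'],s['gripper_width'])
E
```

```text
[594.33953464 301.97768375  27.03297675] [ 179.94622391    0.19834055 -179.99222571] [ 0.65622661 -2.18511241  6.2714096 ] 47.95015189818181
```

Request:
{"op": "jog_arm", "data": {"deltas": [[[0, 0, -0.025, 0, 0.035], [0, 0, -0.06, 0, 0.035], [0, -0.01, -0.1, 0, 0.035], [0, -0.03, -0.13, 0, 0.035], [0.003, -0.06, -0.15, 0, 0.035], [0.006, -0.095, -0.15, 0, 0.035], [0.009, -0.132, -0.15, 0, 0.035], [0.012, -0.17, -0.15, 0, 0.035], [0.015, -0.208, -0.15, 0, 0.035], [0.019, -0.244, -0.15, 0, 0.035], [0.0216, -0.275, -0.15, 0, 0.035], [0.0216, -0.293, -0.15, 0, 0.035], [0.0216, -0.2985, -0.15, 0, 0.035], [0.0216, -0.2985, -0.15, 0, 0.035], [0.0216, -0.2985, -0.15, 0, 0.035]]]}}

```text
time_s: 15.98
ee_pos: [571.5, 4.1, 175.2]
ee_rot: [179.9, 0.0, 180.0]
force: [0.6, 0.0, 0.5]
gripper_width: 48.0
```

```bash
python3 - <<'E'
from h import *
im,pm=snap("wrist","w11")
s=env.state(); print(s['ee_pos'],s['ee_rot'],s['force'],s['gripper_width'],s['torque'])
x,y,z=s['ee_pos']; f=lambda p:((w2px('wrist',p,pm)-[150,130]+.4)*[3,2.6]).round(0)
for dx in (-24,-11,11,24): print(f([x+dx,y,z-10]), f([x,y+dx,z-10]))
cv2.imwrite('pics/c11.png',cv2.resize(im[130:360,150:400],None,fx=3,fy=2.6,interpolation=cv2.INTER_CUBIC))
E
```

```text
[571.48502903   4.58922504 175.12107376] [ 1.79948531e+02  6.34055348e-04 -1.79961174e+02] [ 0.85888252  0.52471379 -0.85337766] 48.392218199532245 [ 0.0119876  -0.00998479 -0.0105294 ]
[400. 226.] [276. 330.]
[400. 283.] [343. 330.]
[399. 375.] [456. 330.]
[399. 426.] [523. 330.]
```

View pics/c11.png

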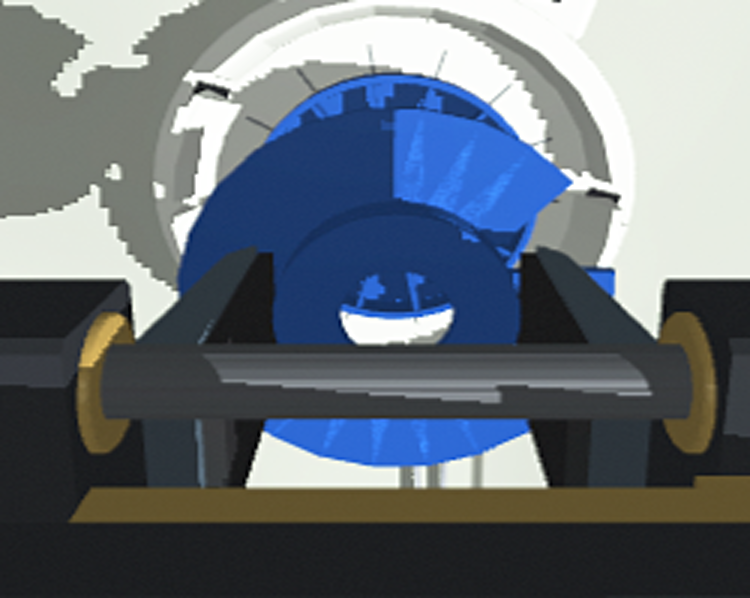

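```bash
python3 - <<'E'
from h import *
pm=loadpm('w11')
x,y,z=571.5,4.4,175.1; f=lambda p:((w2px('wrist',p,pm)-[150,130]+.4)*[3,2.6]).round(0)
for o in (0,-1,-2,-3):
  print(o,'top edge',f([x+o-24,y,z-10]),'bore',f([x+o-11,y,z-10]),'collar base',f([x+o-24,y,z-23]),'rim',f([x+o-45,y,z-23]),f([x+o+45,y,z-23]),f([x+o,y-45,z-23]),f([x+o,y+45,z-23]))
E
```

```text
0 top edge [399. 226.] bore [399. 283.] collar base [399. 212.] rim [399. 122.] [398. 475.] [182. 309.] [614. 309.]
-1 top edge [399. 222.] bore [399. 279.] collar base [399. 208.] rim [399. 118.] [398. 472.] [182. 305.] [615. 305.]
-2 top edge [399. 218.] bore [399. 275.] collar base [399. 204.] rim [399. 113.] [398. 468.] [182. 301.] [615. 301.]
-3 top edge [399. 213.] bore [399. 270.] collar base [399. 199.] rim [399. 109.] [398. 465.] [182. 297.] [615. 297.]
```

```bash
python3 - <<'E'
import cv2
im=cv2.imread('pics/w11.png'); cv2.imwrite('pics/c12.png',cv2.resize(im[190:265,230:340],None,fx=7,fy=7,interpolation=cv2.INTER_CUBIC).clip(0,127)*2)
E
```

```text
(no output)
```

View pics/c12.png

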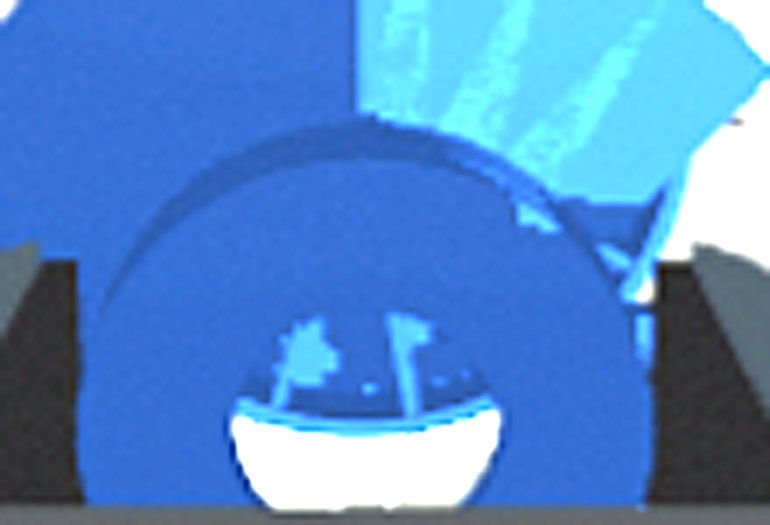

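Request:
{"op": "jog_arm", "data": {"deltas": [[[-0.0018, -0.0009, 0.02, 0, 0.035], [-0.0018, -0.0009, 0.045, 0, 0.035], [-0.0018, -0.0009, 0.065, 0, 0.035], [-0.0018, -0.0009, 0.08, 0, 0.035], [-0.0018, -0.0009, 0.085, 0, 0.035], [-0.0018, -0.0009, 0.09, 0, 0.035], [-0.0018, -0.0009, 0.094, 0, 0.035], [-0.0018, -0.0009, 0.094, 0, 0.035], [-0.0018, -0.0009, 0.094, 0, 0.035]]]}}

```text
time_s: 16.78
ee_pos: [573.7, 2.7, 81.8]
ee_rot: [180.0, 0.1, -180.0]
force: [-0.1, 0.3, -1.0]
gripper_width: 48.4
```

```bash
python3 - <<'E'
from h import *
im,pm=snap("wrist","w12")
s=env.state(); print(s['ee_pos'],s['force'],s['gripper_width'],s['torque'])
cv2.imwrite('pics/c13.png',cv2.resize(im[150:300,200:370],None,fx=4,fy=4,interpolation=cv2.INTER_CUBIC))
E
```

```text
[573.80113764   2.63821472  81.9743193 ] [-0.22756723  0.87400418 -0.64631034] 48.16809172852751 [ 0.00223579  0.02433935 -0.06485102]
```

View pics/c13.png

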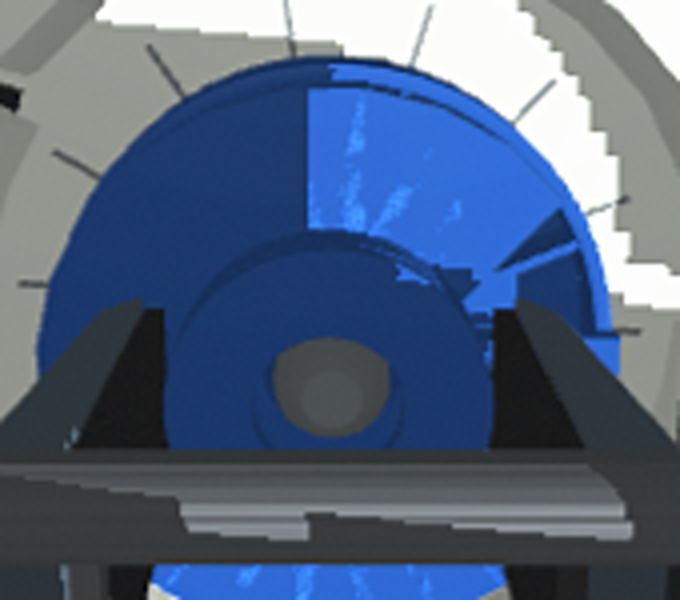

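Request:
{"op": "jog_arm", "data": {"deltas": [[[0.0008, 0.0005, 0.004, 0, 0.035], [0.0008, 0.0005, 0.008, 0, 0.035], [0.0008, 0.0005, 0.011, 0, 0.035], [0.0008, 0.0005, 0.012, 0, 0.035], [0.0008, 0.0005, 0.012, 0, 0.035]]]}}

```text
time_s: 17.25
ee_pos: [572.2, 2.9, 69.3]
ee_rot: [180.0, -0.0, 180.0]
force: [-1.3, -0.3, 2.2]
gripper_width: 47.8
```

Home height (69), small contact force. Releasing.

Request:
{"op": "jog_arm", "data": {"deltas": [[[0, 0, 0, 0, 0.062], [0, 0, 0, 0, 0.062], [0, 0, 0, 0, 0.062], [0, 0, 0, 0, 0.062], [0, 0, -0.02, 0, 0.062], [0, 0, -0.055, 0, 0.062], [-0.015, 0, -0.085, 0, 0.062], [-0.045, 0, -0.1, 0, 0.062], [-0.055, 0, -0.1, 0, 0.062], [-0.055, 0, -0.1, 0, 0.062], [-0.055, 0, -0.1, 0, 0.062]]]}}

```text
time_s: 18.17
ee_pos: [626.9, 3.0, 168.4]
ee_rot: [180.0, -0.1, 180.0]
force: [-0.5, 0.2, -0.2]
gripper_width: 61.9
```

```bash
python3 - <<'E'
from h import *
s=env.state(); print(s['ee_pos'],s['force'],s['gripper_width'])
im,pm=snap("wrist","w13")
cv2.imwrite('pics/c14.png',cv2.resize(im[50:240,170:370],None,fx=3,fy=3,interpolation=cv2.INTER_CUBIC))
sd,_=snap('side','s2'); cv2.imwrite('pics/c14s.png',cv2.resize(sd[190:280,220:340],None,fx=6,fy=6,interpolation=cv2.INTER_CUBIC))
E
```

```text
[626.88866383   2.96730083 168.44351007] [-0.48488116  0.15527825 -0.21207432] 61.94867714321783
```

View pics/c14.png

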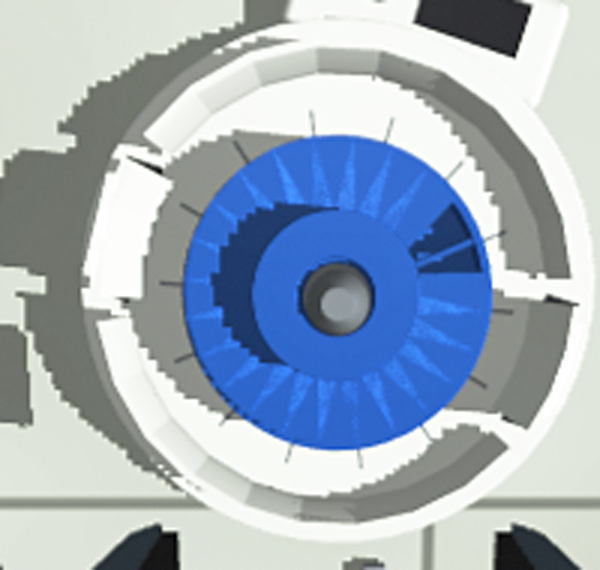

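View pics/c14s.png

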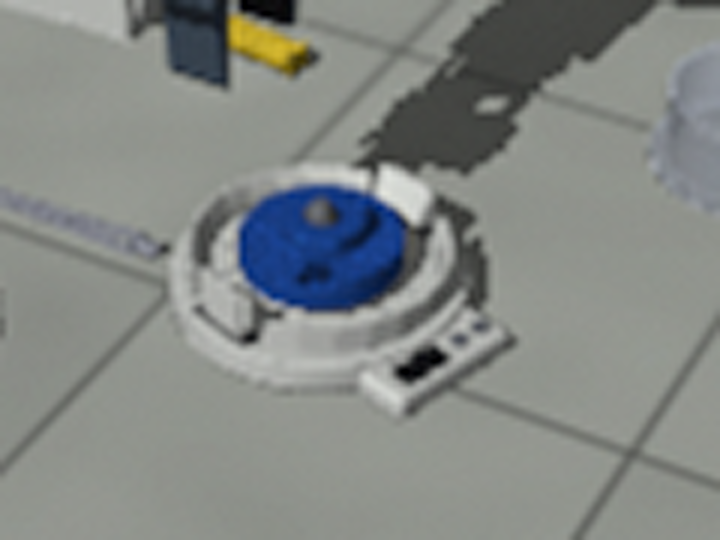

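Dose ring is home and level, with the spindle in its bore at crop (337,298). Now the cover.

Request:
{"op": "jog_arm", "data": {"deltas": [[[0.012, -0.02, -0.01, 0, 0.05], [0.03, -0.05, -0.02, 0, 0.05], [0.05, -0.084, -0.032, 0, 0.05], [0.07, -0.118, -0.032, 0, 0.05], [0.09, -0.152, -0.032, 0, 0.05], [0.11, -0.186, -0.032, 0, 0.05], [0.128, -0.216, -0.032, 0, 0.05], [0.137, -0.231, -0.032, 0, 0.05], [0.137, -0.231, -0.032, 0, 0.05], [0.137, -0.231, -0.032, 0, 0.05], [0.137, -0.231, -0.032, 0, 0.05]]]}}

```text
time_s: 19.18
ee_pos: [490.1, -227.2, 200.8]
ee_rot: [179.9, -0.0, -180.0]
force: [-0.3, 0.9, -0.7]
gripper_width: 50.2
```

```bash
python3 - <<'E'
from h import *
s=env.state(); print(s['ee_pos'],s['force'],s['gripper_width'])
im,pm=snap("wrist","w14")
print([(np.round(d['xyz'],1).tolist(),round(d['conf'],2)) for d in env.look_for("wrist","cover_knob")])
E
```

```text
[ 490.0846669  -227.17837756  200.75157541] [-0.33640778  0.89764645 -0.66116988] 50.20451072388041
[([398.8, -242.0, 48.0], 0.61)]
```

View pics/w14.png

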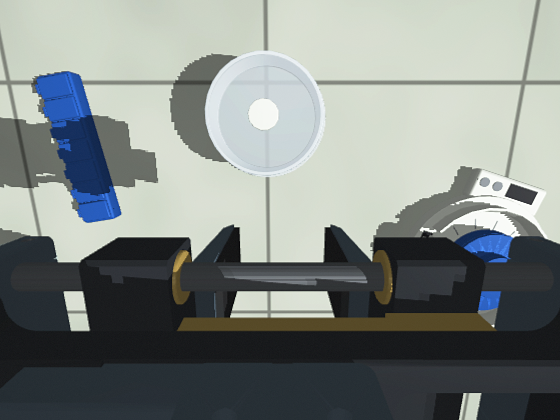

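```bash
python3 - <<'E'
from h import *
im=cv2.imread('pics/w14.png'); pm=loadpm('w14')
cv2.imwrite('pics/c15.png',cv2.resize(im[40:190,190:340],None,fx=4,fy=4,interpolation=cv2.INTER_CUBIC))
h=cv2.cvtColor(im,cv2.COLOR_BGR2HSV); m=((h[...,2]>235)&(h[...,1]<14)).astype(np.uint8)*255
m2=np.zeros_like(m); m2[90:140,240:290]=m[90:140,240:290]
cs,_=cv2.findContours(m2,cv2.RETR_EXTERNAL,cv2.CHAIN_APPROX_NONE)
for c in cs:
  if len(c)>30: e=cv2.fitEllipse(c); print(e, px2w('wrist',e[0],69,pm)); print(px2w('wrist',e[0],61,pm))
E
```

```text
((263.0483093261719, 113.72611999511719), (28.875736236572266, 30.202205657958984), 168.62933349609375) [ 402.45860007 -244.21105978   69.        ]
[ 401.91304713 -244.6755888    61.        ]
```

View pics/c15.png

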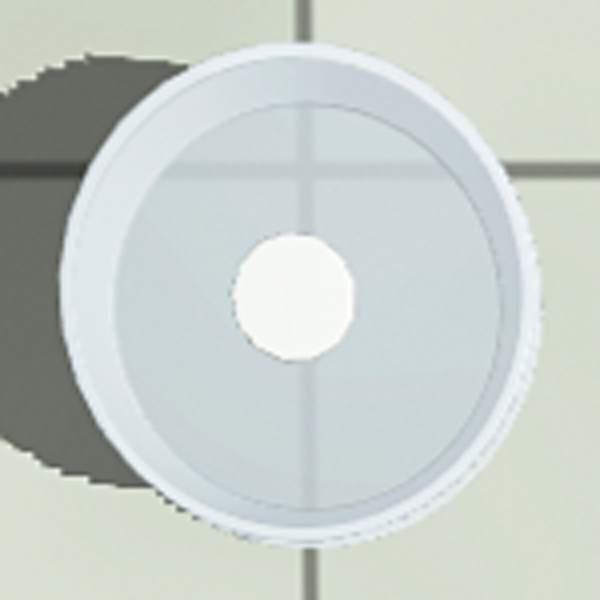

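Knob at (263,114) → world (402.4, −244.3).

Request:
{"op": "jog_arm", "data": {"deltas": [[[0.03, -0.006, 0.005, 0, 0.05], [0.065, -0.013, 0.02, 0, 0.05], [0.0877, -0.0171, 0.05, 0, 0.05], [0.0877, -0.0171, 0.09, 0, 0.05], [0.0877, -0.0171, 0.115, 0, 0.05], [0.0877, -0.0171, 0.125, 0, 0.05], [0.0877, -0.0171, 0.1285, 0, 0.05], [0.0877, -0.0171, 0.1285, 0, 0.04], [0.0877, -0.0171, 0.1285, 0, 0.03], [0.0877, -0.0171, 0.1285, 0, 0.018], [0.0877, -0.0171, 0.1285, 0, 0.018], [0.0877, -0.0171, 0.1285, 0, 0.018], [0.0877, -0.0171, 0.1285, 0, 0.018]]], "grip_force": 40}}

```text
time_s: 20.37
ee_pos: [403.6, -245.3, 73.7]
ee_rot: [-180.0, 0.1, 180.0]
force: [0.5, 2.0, 5.5]
gripper_width: 26.4
```

```bash
python3 - <<'E'
from h import *
im,pm=snap("wrist","w15")
s=env.state(); print(s['ee_pos'],s['ee_rot'],s['force'],s['gripper_width'])
x,y,z=s['ee_pos']; f=lambda p:((w2px('wrist',p,pm)-[150,130]+.4)*[3,2.6]).round(0)
for dx in (-14,14): print(f([402.4+dx,-244.3,69]), f([402.4,-244.3+dx,69]))
cv2.imwrite('pics/c16.png',cv2.resize(im[130:360,150:400],None,fx=3,fy=2.6,interpolation=cv2.INTER_CUBIC))
E
```

```text
[ 403.61667285 -245.28894104   73.62268472] [-1.79963271e+02  1.40767107e-01  1.79976061e+02] [0.71106417 2.82473598 6.05425227] 25.82390665380773
[403. 273.] [328. 334.]
[402. 393.] [477. 334.]
```

View pics/c16.png

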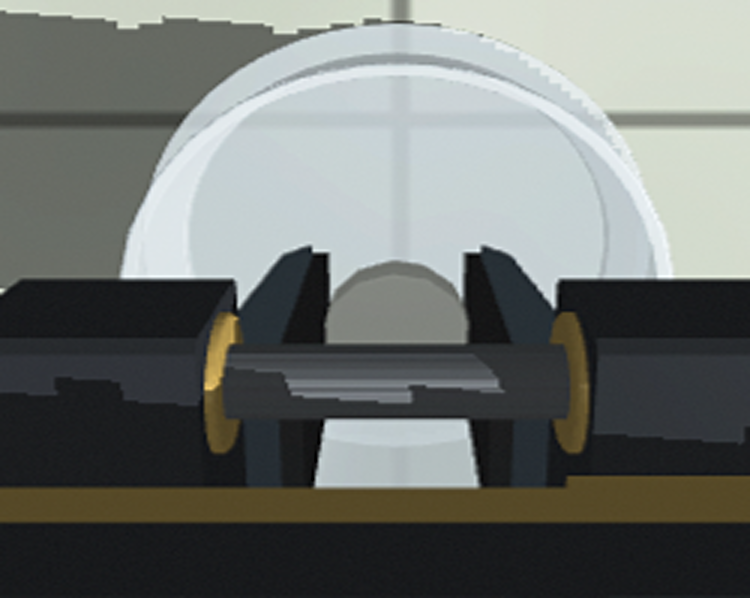

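Request:
{"op": "jog_arm", "data": {"deltas": [[[0, 0, -0.02, 0, 0.018], [0, 0, -0.05, 0, 0.018], [-0.004, 0.006, -0.085, 0, 0.018], [-0.014, 0.021, -0.11, 0, 0.018], [-0.03, 0.045, -0.12, 0, 0.018], [-0.05, 0.074, -0.12, 0, 0.018], [-0.07, 0.104, -0.12, 0, 0.018], [-0.09, 0.133, -0.12, 0, 0.018], [-0.11, 0.163, -0.12, 0, 0.018], [-0.13, 0.192, -0.12, 0, 0.018], [-0.147, 0.217, -0.12, 0, 0.018], [-0.16, 0.237, -0.12, 0, 0.018], [-0.1682, 0.2486, -0.12, 0, 0.018], [-0.1682, 0.2486, -0.12, 0, 0.018], [-0.1682, 0.2486, -0.12, 0, 0.018], [-0.1682, 0.2486, -0.12, 0, 0.018]]]}}

```text
time_s: 21.75
ee_pos: [570.0, 2.4, 192.3]
ee_rot: [-180.0, -0.1, 180.0]
force: [-0.5, -0.2, -0.8]
gripper_width: 26.1
```

```bash
python3 - <<'E'
from h import *
im,pm=snap("wrist","w16")
s=env.state(); print(s['ee_pos'],s['ee_rot'],s['force'],s['gripper_width'])
x,y,z=s['ee_pos']; f=lambda p:((w2px('wrist',p,pm)-[150,130]+.4)*[3,2.6]).round(0)
for o in (0,-1,-2): print(o,f([x+o-14,y,z-4.7]), f([x+o,y-14,z-4.7]),f([x+o,y+14,z-4.7]),'flange',f([x+o-65,y,z-69]),'roof', f([x+o-57,y,z-20.7]))
cv2.imwrite('pics/c17.png',cv2.resize(im[130:360,150:400],None,fx=3,fy=2.6,interpolation=cv2.INTER_CUBIC))
E
```

```text
[570.02053434   2.23552242 192.50270135] [-1.79969326e+02 -5.97269059e-02  1.79929530e+02] [-0.28210263 -0.99309819 -1.03099023] 26.399541039124344
0 [396. 278.] [322. 340.] [471. 340.] flange [397.  29.] roof [397.  69.]
-1 [396. 274.] [322. 335.] [471. 335.] flange [397.  25.] roof [397.  64.]
-2 [396. 270.] [322. 331.] [471. 331.] flange [397.  21.] roof [397.  60.]
```

View pics/c17.png

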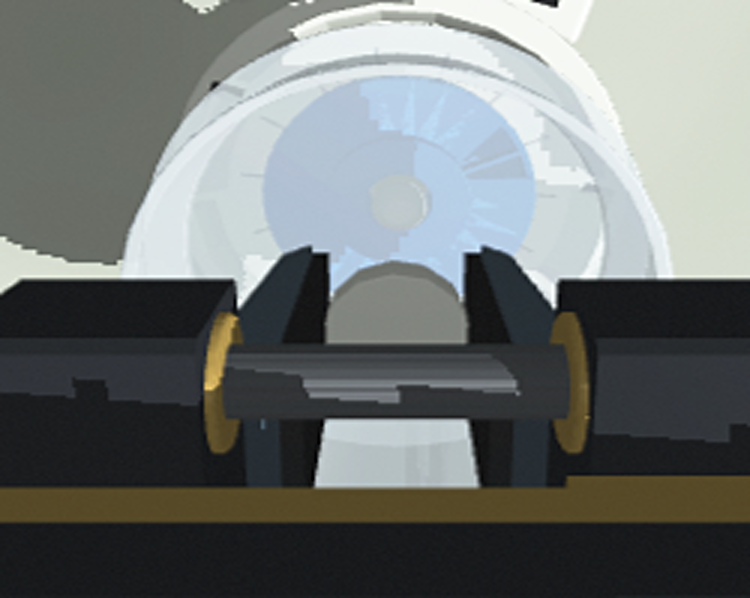

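Request:
{"op": "jog_arm", "data": {"deltas": [[[-0.0018, 0.0008, 0.015, 0, 0.018], [-0.0018, 0.0008, 0.035, 0, 0.018], [-0.0018, 0.0008, 0.055, 0, 0.018], [-0.0018, 0.0008, 0.067, 0, 0.018], [-0.0018, 0.0008, 0.073, 0, 0.018], [-0.0018, 0.0008, 0.077, 0, 0.018], [-0.0018, 0.0008, 0.077, 0, 0.018], [-0.0018, 0.0008, 0.077, 0, 0.018]]]}}

```text
time_s: 22.47
ee_pos: [573.1, 3.8, 116.4]
ee_rot: [-180.0, 0.1, 180.0]
force: [0.4, -0.0, -0.7]
gripper_width: 26.3
```

```bash
python3 - <<'E'
from h import *
im,pm=snap("wrist","w17")
s=env.state(); print(s['ee_pos'],s['ee_rot'],s['force'],s['gripper_width'])
cv2.imwrite('pics/c18.png',cv2.resize(im[90:320,150:400],None,fx=3,fy=2.6,interpolation=cv2.INTER_CUBIC))
sd,_=snap('side','s3'); cv2.imwrite('pics/c18s.png',cv2.resize(sd[150:290,210:350],None,fx=5,fy=4,interpolation=cv2.INTER_CUBIC))
E
```

```text
[573.29969819   3.96531563 116.64225967] [1.79998938e+02 1.10904130e-01 1.79974614e+02] [-0.71775145 -0.2772532  -1.5025126 ] 26.406579562242435
```

View pics/c18.png

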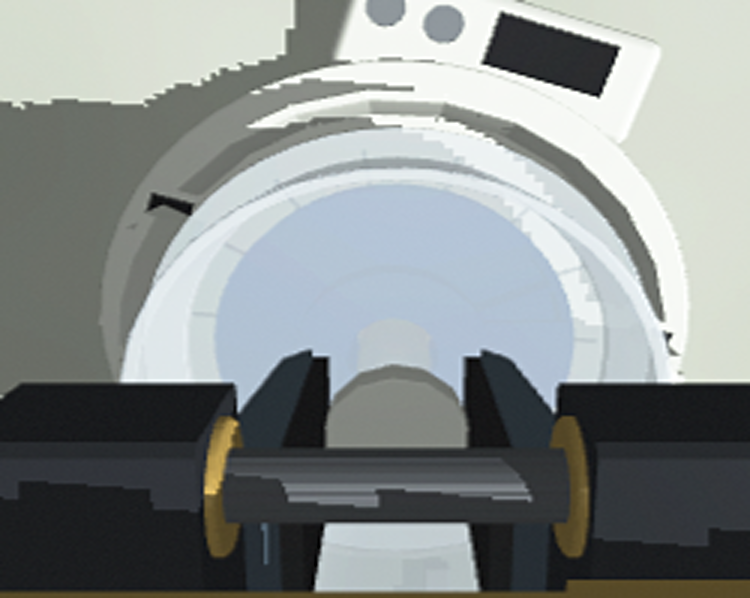

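View pics/c18s.png

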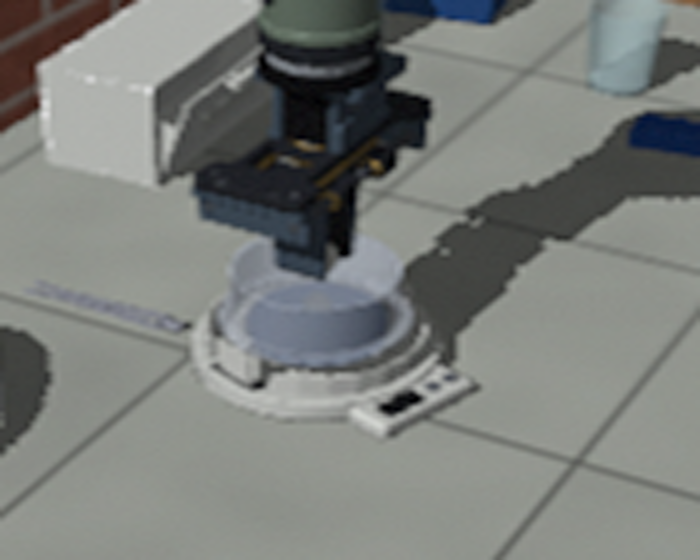

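Request:
{"op": "jog_arm", "data": {"deltas": [[[0.0013, -0.0006, 0.003, 0, 0.018], [0.0013, -0.0006, 0.005, 0, 0.018], [0.0013, -0.0006, 0.0065, 0, 0.018], [0.0013, -0.0006, 0.008, 0, 0.018], [0.0013, -0.0006, 0.009, 0, 0.018]]]}}

```text
time_s: 22.98
ee_pos: [571.9, 3.7, 107.1]
ee_rot: [180.0, 0.1, -180.0]
force: [1.2, 0.1, 4.1]
gripper_width: 26.5
```

Request:
{"op": "jog_arm", "data": {"deltas": [[[0, -0.0003, 0.0015, 0, 0.018], [0, -0.0003, 0.003, 0, 0.018], [0, -0.0003, 0.0045, 0, 0.018], [0, -0.0003, 0.006, 0, 0.018], [0, -0.0003, 0.007, 0, 0.018]]]}}

```text
time_s: 23.4
ee_pos: [572.9, 3.3, 101.3]
ee_rot: [-180.0, 0.2, -180.0]
force: [0.1, -1.0, 4.3]
gripper_width: 26.4
```

Request:
{"op": "jog_arm", "data": {"deltas": [[[0.0005, -0.0003, 0.0015, 0, 0.018], [0.0005, -0.0003, 0.003, 0, 0.018], [0.0005, -0.0003, 0.0045, 0, 0.018], [0.0005, -0.0003, 0.006, 0, 0.018], [0.0005, -0.0003, 0.007, 0, 0.018], [0.0005, -0.0003, 0.008, 0, 0.018], [0.0005, -0.0003, 0.008, 0, 0.018]]]}}

```text
time_s: 23.98
ee_pos: [570.6, 3.0, 93.5]
ee_rot: [-180.0, -0.0, -180.0]
force: [-5.4, -0.4, 16.1]
gripper_width: 26.0
```

```bash
python3 - <<'E'
from h import *
im,pm=snap("wrist","w18")
s=env.state(); print(s['ee_pos'],s['ee_rot'],s['force'],s['gripper_width'])
cv2.imwrite('pics/c19.png',cv2.resize(im[90:320,150:400],None,fx=3,fy=2.6,interpolation=cv2.INTER_CUBIC))
E
```

```text
[570.57128736   3.02290473  93.5378569 ] [-1.79998812e+02 -2.75398948e-03 -1.79997752e+02] [-4.55015579  0.18641871 16.07728969] 26.577200871702118
```

View pics/c19.png

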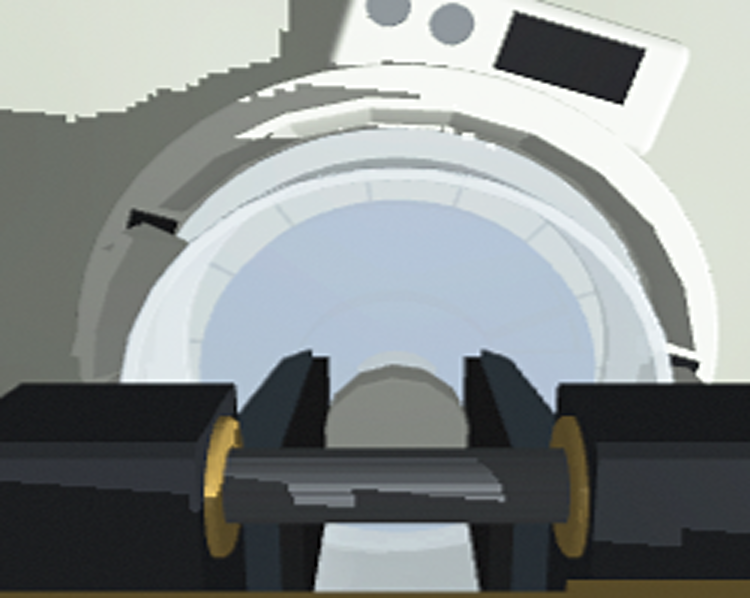

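Request:
{"op": "jog_arm", "data": {"deltas": [[[0.0005, 0, 0.001, 0, 0.018], [0.001, 0, 0.002, 0, 0.018], [0.001, 0, 0.003, 0, 0.018], [0.001, 0, 0.003, 0, 0.018]]]}}

```text
time_s: 24.37
ee_pos: [570.6, 3.0, 93.5]
ee_rot: [-180.0, 0.2, -180.0]
force: [-8.7, -0.9, 30.7]
gripper_width: 26.4
```

Bottomed out at z 93.5: force went from 16 to 31 N with no travel. Easing off and releasing.

Request:
{"op": "jog_arm", "data": {"deltas": [[[0, 0, -0.003, 0, 0.018], [0, 0, -0.003, 0, 0.045], [0, 0, -0.003, 0, 0.045], [0, 0, -0.003, 0, 0.045], [0, 0, -0.003, 0, 0.045], [0, 0, -0.02, 0, 0.045], [0, 0, -0.055, 0, 0.045], [-0.015, 0, -0.08, 0, 0.045], [-0.045, 0, -0.1, 0, 0.045], [-0.065, 0, -0.1, 0, 0.045], [-0.065, 0, -0.1, 0, 0.045], [-0.065, 0, -0.1, 0, 0.045], [-0.065, 0, -0.1, 0, 0.045]]]}}

```text
time_s: 25.45
ee_pos: [633.6, 3.1, 187.1]
ee_rot: [180.0, -0.2, 180.0]
force: [-0.1, -0.3, -0.7]
gripper_width: 45.1
```

```bash
python3 - <<'E'
from h import *
s=env.state(); print(s['ee_pos'],s['force'],s['gripper_width'])
im,pm=snap("wrist","w19")
cv2.imwrite('pics/c20.png',cv2.resize(im[30:240,170:380],None,fx=2.8,fy=2.8,interpolation=cv2.INTER_CUBIC))
print(w2px('wrist',[570.6,3.3,89],pm))
for c in ['side','scene']:
  snap(c,c+'9')
sd=cv2.imread('pics/side9.png'); cv2.imwrite('pics/c20s.png',cv2.resize(sd[180:280,210:350],None,fx=5,fy=5,interpolation=cv2.INTER_CUBIC))
sd=cv2.imread('pics/scene9.png'); cv2.imwrite('pics/c20c.png',cv2.resize(sd[180:270,240:360],None,fx=6,fy=6,interpolation=cv2.INTER_CUBIC))
E
```

```text
[633.61719495   3.08234431 187.05326594] [-0.1404171  -0.26073515 -0.7474219 ] 45.11714855901237
[282.2936211  142.85637238]
```

View pics/c20.png

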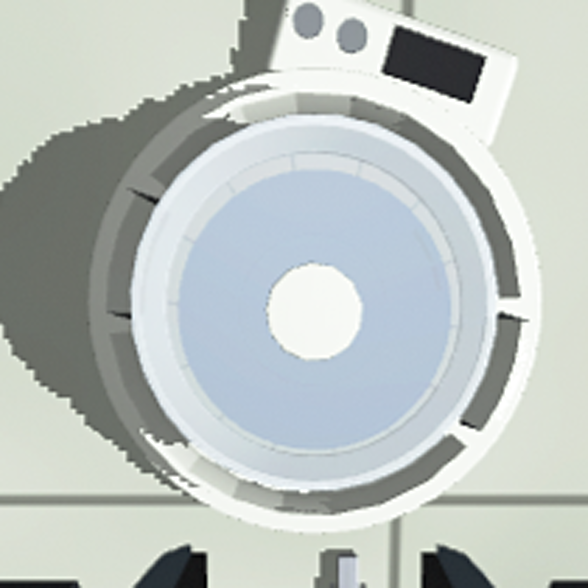

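View pics/c20s.png

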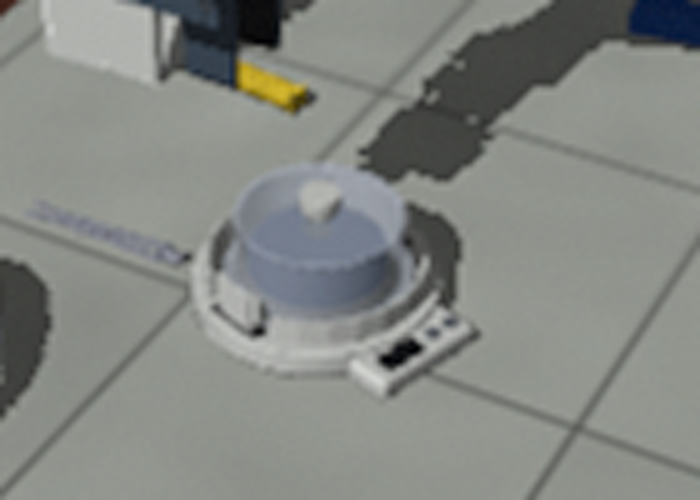

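View pics/c20c.png

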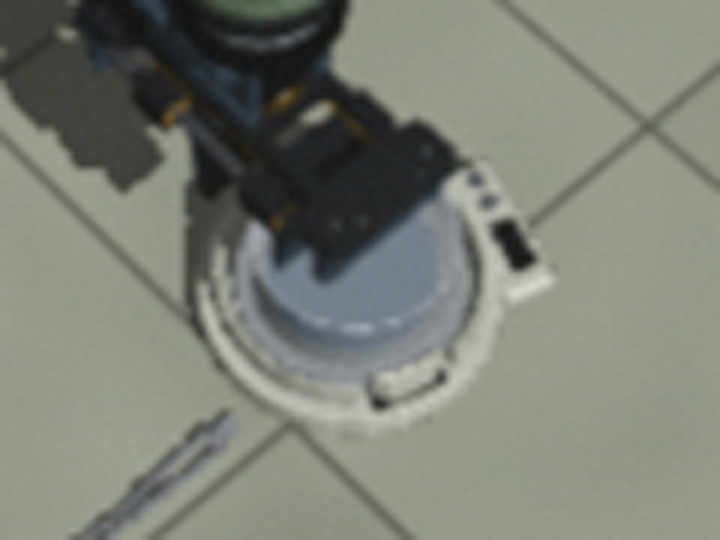

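```bash
python3 - <<'E'
from h import *
for n,f in (('side','side9'),):
  im=cv2.imread(f'pics/{f}.png'); a=im[170:290,200:360]
  pm=cam(n)
  big=cv2.resize(a,None,fx=5,fy=5,interpolation=cv2.INTER_CUBIC)
  P=lambda w:tuple(int(v) for v in ((w2px(n,w,pm)-[200,170]+.4)*5))
  th=np.linspace(0,2*np.pi,60)
  for z,r,col in ((89,14,(0,0,255)),(73,57,(0,255,0)),(25,65,(0,255,255)),(38,67.5,(255,0,255))):
    cv2.polylines(big,[np.array([P([570.6+r*np.cos(t),3.3+r*np.sin(t),z]) for t in th])],True,col,1)
  cv2.imwrite('pics/c21.png',big)
im=cv2.imread('pics/w19.png');pm=loadpm('w19')
big=cv2.resize(im[30:240,170:380],None,fx=2.8,fy=2.8,interpolation=cv2.INTER_CUBIC)
P=lambda w:tuple(int(v) for v in ((w2px('wrist',w,pm)-[170,30]+.4)*2.8))
for z,r,col in ((89,14,(0,0,255)),(73,57,(0,200,0)),(25,65,(0,255,255)),(38,67.5,(255,0,255)),(27,61,(255,0,0))):
    cv2.polylines(big,[np.array([P([570.6+r*np.cos(t),3.3+r*np.sin(t),z]) for t in th])],True,col,1)
cv2.imwrite('pics/c22.png',big)
E
```

```text
(no output)
```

View pics/c21.png

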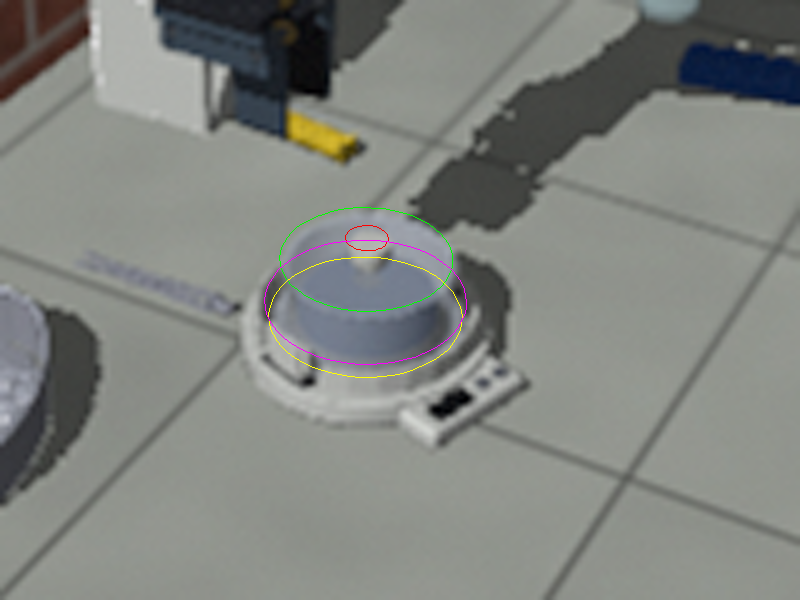

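View pics/c22.png

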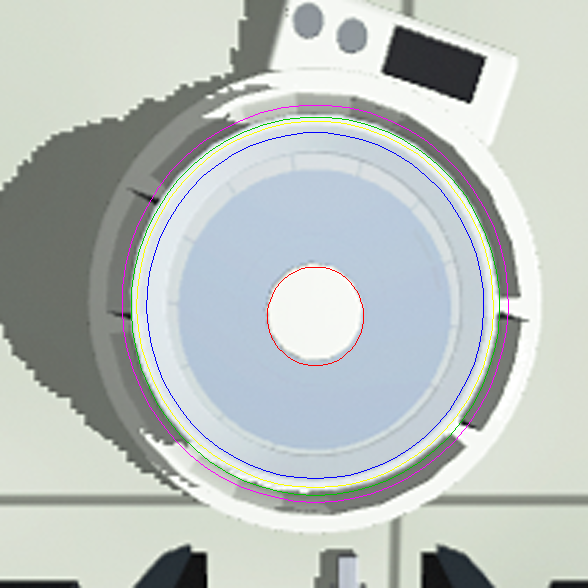

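```bash
python3 - <<'E'
import cv2,numpy as np
a=[cv2.imread(f'pics/{f}.png') for f in ('s2','s3','side9')]
cv2.imwrite('pics/c23.png',np.hstack([cv2.resize(i[225:262,243:278],None,fx=7,fy=7,interpolation=cv2.INTER_NEAREST) for i in a]))
b=[cv2.imread(f'pics/{f}.png') for f in ('side0','side9')]
d=cv2.absdiff(*b).max(2); print([ (s,c) for s,c in __import__('h').comps((d>40).astype(np.uint8)*255,25)])
E
```

```text
[([368, 17, 53, 40, 577], [394.1, 31.7]), ([399, 30, 17, 14, 142], [405.5, 36.3]), ([472, 30, 40, 11, 272], [491.9, 34.9]), ([513, 36, 45, 10, 223], [533.4, 40.8]), ([424, 38, 136, 121, 7573], [493.5, 93.4]), ([342, 40, 31, 15, 231], [359.4, 45.5]), ([367, 41, 65, 85, 1453], [396.8, 75.9]), ([402, 45, 12, 13, 87], [408.5, 51.0]), ([322, 49, 34, 10, 233], [338.1, 53.8]), ([306, 53, 64, 43, 779], [340.2, 78.0]), ([231, 58, 98, 46, 1493], [287.7, 78.0]), ([268, 74, 18, 20, 188], [276.1, 83.1]), ([253, 85, 13, 17, 129], [259.5, 92.8]), ([412, 88, 14, 26, 204], [418.6, 98.5]), ([236, 90, 17, 17, 154], [246.1, 98.0]), ([256, 92, 20, 17, 182], [267.0, 101.3]), ([468, 93, 92, 225, 8167], [519.4, 219.3]), ([377, 96, 38, 48, 1194], [395.4, 117.6]), ([468, 98, 39, 16, 404], [485.6, 106.1]), ([444, 107, 43, 18, 463], [464.9, 115.7]), ([230, 119, 51, 71, 1548], [255.9, 156.5]), ([410, 118, 14, 20, 143], [416.9, 130.3]), ([403, 139, 20, 6, 26], [413.5, 141.0]), ([282, 143, 191, 274, 19912], [366.8, 282.8]), ([397, 144, 34, 22, 365], [416.9, 152.6]), ([445, 159, 14, 14, 56], [450.2, 164.2]), ([458, 160, 21, 14, 55], [470.0, 166.1]), ([455, 176, 10, 18, 98], [459.7, 182.8]), ([247, 190, 11, 8, 52], [253.5, 193.5]), ([332, 214, 21, 11, 89], [343.5, 219.5]), ([256, 219, 40, 25, 498], [275.0, 231.9]), ([282, 218, 20, 14, 85], [291.0, 223.4]), ([428, 253, 13, 16, 128], [434.3, 260.3]), ([468, 259, 8, 5, 32], [471.6, 260.7]), ([471, 267, 9, 9, 42], [474.5, 271.0]), ([446, 277, 11, 7, 53], [451.1, 280.1]), ([201, 282, 33, 23, 575], [217.0, 292.8]), ([435, 283, 9, 7, 39], [439.5, 285.8]), ([448, 286, 21, 14, 189], [457.6, 293.7]), ([468, 290, 11, 15, 80], [472.8, 296.6]), ([263, 296, 17, 13, 162], [270.8, 301.9]), ([442, 305, 11, 11, 26], [446.1, 310.2]), ([459, 309, 20, 12, 33], [471.0, 316.2])]
```

View pics/c23.png

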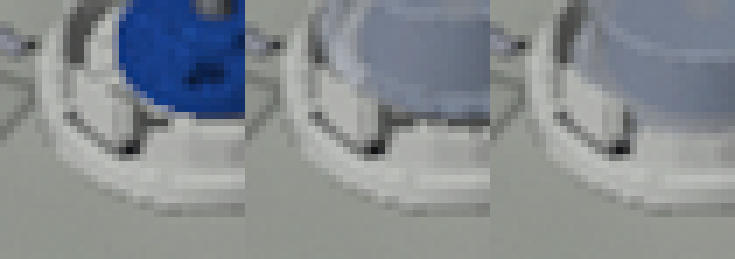

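View pics/side9.png

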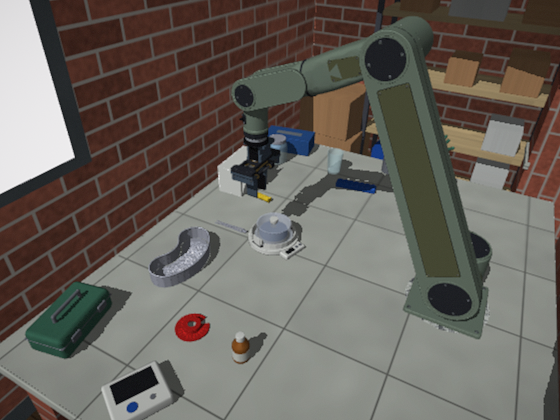

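The left hook stands as at rest, the cover's outlines match the home projection, the bystanders stand where they were, and the gripper is clear. Handing in.

```bash
python3 - <<'E'
from workcell import env
print(env.job_done(), env.state()['time_s'])
E
```

```text
the job is handed in; nothing more can be done
the job is handed in; nothing more can be done
```

The dispenser is back together and I handed the job in, with about 26 s of the 72 s used. The right hook is the one thing I couldn't check directly. The glide ring, carousel and blue dose ring (collar up) went down the spindle in that order, each lowered home and released. The cover was then pressed straight down until it bottomed out.

**Last checks:**
- **Rings:** the wrist images showed each ring level, with the spindle in its bore. Release heights agreed with home to about 1–2 mm.
- **Cover:** the arm stopped at the predicted home height; pressing further took the force from 16 to 31 N with no travel. After release, the knob and cup outlines matched the home position to about 1–2 mm in the wrist view.
- **Hooks:** in the side view the left hook stands as it did at rest. The right hook was hidden behind the cover, so I judged it from the wrist view and from the cover staying down.
- **Surroundings:** the kidney dish, tweezers, splint, tumbler, organiser, bottle and the red look-alike all appear to be where they started. The gripper is open and clear, reading no force.

**Disagreements:** the measured hand position read about 1–2.5 mm off while gripping (up to 6 N vertical force), so I re-measured the carousel, dose ring and cover before setting each down. The network's positions for the spindle and the cover were 10–20 mm off, so I used my own fits from the wrist images.

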